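# Put the compressor bar back in the batch record file

## Robot

A 6-joint arm with a two-finger parallel gripper is mounted at the origin on the work surface. World frame = base frame: x ahead of the robot, y to its left, z up, the work surface at z = 0. Lengths are in m, angles in rad, forces in N, time in s.
With the tool pointing down it reaches from about 0.425 to 0.95 m from the base axis. Payload 3.5 kg.
Tool frame: the origin (TCP) lies on the centre line of the jaws, within the pads' length; the fingertips stand ahead of it and the grasp point (between the pads) lies 11 mm behind it (tips_ahead is the z of the fingertips in the tool frame, in m); z points along the fingers, y is the direction in which the jaws open and shut (so a half turn about z gives the same grasp; the last joint's range is limited). The gripper opens to 85 mm and grips with 20 to 120 N. Pads are 22 mm wide; open, the fingers measure 114 mm over their backs; the gripper's body (76 mm by 85 mm) begins 54 mm behind the grasp point. The pads swing forward as they close: fully open they stand 13 mm farther back than shut.
Start: joints at [0.953, 0.286, 1.577, -0, 1.279, -0.15], TCP at [0.304, 0.602, 0.239] pointing down, gripper open.
Joint ranges: [-2.77, 2.77], [-0.9, 2.22], [0.21, 2.48], [-1.53, 4.67], [0.24, 2.81], [-2.84, 2.84]. Speed limits (rad/s): [2.79, 2.79, 3.14, 3.14, 3.14, 3.14].

## Interface

Orientations are given as a unit quaternion [x, y, z, w].
In Python, from plant import * gives the robot as it stands. The module is installed in compiled form; this text tells all that it offers.
- The arm moves only by the tool move_arm, never from a script. Its arguments are lists of equal length, an entry for each row: "linear": the shift along the world's x, y, z in m, a list of three; "twist": the turn, a rotation vector about the world's x, y, z in degrees, a list of three. A call has 1 to 20 rows; each row shifts and turns the pose as measured when the row begins; what a row does not reach is not made up. A row lasts 1/12 s, in which the tool goes at most 41.7 mm and 7.16 degrees, less where a joint would pass 70% of its speed; a pose out of reach is approached as far as the arm can. A call is refused whole if a number of a shift passes 0.0417 or a number of a turn 7.16, either way. A call with a gripper value outside its range is refused whole. "grip" is the opening, from 0 (shut) to 1 (fully open), set as the call begins (left out, the last holds). The fingers move at their own pace and stop on an object; "force" is the grip in N (left out, the last holds). Time passes only in rows, so rows that do not move let the fingers close. It gives the time, the measured TCP pose, the force and the opening at its end, in the units of the state.
- get_state(): the state, without advancing time (a new reading comes with each control period).
- read_camera(name): name is "scene" or "top"; returns a dict with "img" (400x640x3 uint8, blue, green, red), "depth" (400x640 float32, m along the optical axis (not along the pixel's ray), 0 where there is no reading), "fx", "fy", "cx", "cy" (pixels), "dist" ([k1, k2, p1, p2, k3] as OpenCV has them; the pictures are not rectified), "rvec" (rotation vector, rad) and "tvec" (3), from world to camera coordinates, as OpenCV has them. Camera axes: x right, y down, z forward; pixel columns grow to the right and rows downward; lengths in m; the calibration is good to about 2 mm. A picture is of the moment at which its call begins.
- sign_off(): hands the job in, once; it reports no verdict.
The state is a dict: "time": time; "qpos": joint angles; "dq": joint speeds; "joint_efforts": joint torques, N m; "eef_pos": TCP position; "tcp_rot": TCP orientation; "contact_force": force on the tool from outside, world axes, zero at the start; "wrist_torque": the same for the moment, N m; "opening": opening from 0.0 (shut) to 1.0 (fully open).
Only numpy, scipy, OpenCV 4.12 (cv2) and the standard library are available. Lean on these libraries where they do the work, as an engineer would, in place of code of your own. Each camera call takes 0.05 s, during which the arm holds its last target.

## Task

The batch record file lies open on the packing table with its rings shut. Lift the lever to spring the rings open, thread the loose compressor bar (the black strip with two holes and a thumb ridge) over the two posts until it lies flat on the filed cards, then press the lever fully home so that the rings close over it and stay shut. Use a light hand: do not bend the springy lever by forcing it or jam the bar hard on the posts, and leave the other things on the table where they are.

Things in the scene. Friction and masses are not known exactly. Their poses are not given: they have to be found in the camera images.
- lever_tab (a point): Centre of the black grip at the free end of the steel lever: 34 mm long (its x, along the lever), 12 mm wide (its y, along the pivot axis), 10 mm thick. Lever home: at x +77, y +66 mm in the file's frame, 28 mm above the table, free underneath. Lever up: the lever leans back past vertical over the near end, grip about 150 mm high.
- lever (a joint): Lever angle, rad: 0 = home, rings shut; 1.85 = fully up, rings open. Over-centre spring: below about 0.2 it pulls the lever home (about 5 N at the grip to lift it); above 0.2 it throws the lever up; pushing it down takes 10 to 15 N at the grip in mid-travel, easing to nothing at 0.2, below which it snaps home; let go above that, it springs up again.
- bar_mid (a point): Middle of the loose compressor bar, 10 mm above its underside: black plastic strip 130 mm (its x) by 24 mm (y), 4 mm thick; along the middle a thumb ridge 44 mm long, 10 mm wide, top 20.5 mm above the underside; holes at x = +40 and -40 mm, 8 mm along x, 7 mm across. 30 to 55 g. Lies flat, ridge up, right of the file. Either end fits either post.
- ruler: Steel ruler, 155 x 26 x 3 mm, lying flat; origin under its centre. Leave alone.
- stamp: Hand stamp with wooden knob, 74 mm tall, foot 46 x 30 mm. Leave alone.
- punch: Two-hole punch, about 110 x 115 x 75 mm. Leave alone.
- jar_a: Jar with red lid, 68 mm diameter, 103 mm tall, standing on the table right of the file. Leave alone.
- jar_b: Jar with red lid and label, 69 mm diameter, 103 mm tall, standing at the far right. Leave alone.
- jar_c: Jar with red lid, 68 mm diameter, 103 mm tall, standing on the file's open front board. Leave alone.
- labels: Pile of blank labels 90 x 62 x 21 mm on the file's open front board. Leave alone.
- file: Lever arch file lying open, fixed flat on the table, yaw varies; carries lever and ring arches. Origin on the table, nominally midway between its two posts; x along the spine (towards the far post), y left (to spine and open front board), z up. Boards 3 mm thick. A pile of filed cards (x -105..105, y -135..12 mm) surrounds the posts, its top 20 mm above the table.
- arch_tip (a point): End of the far one of the two curved 4 mm ring arches (x = +-40 mm in the file's frame, hinged together at y +35 mm, 10 mm above the table). Shut, the ends meet the post tips, and the arches' highest point is 65 mm above the table; open, the ends stand about 45 mm to the left (+y) of the posts, 65 mm high, so that the posts are free from above.
- lever_pivot (a point): Pivot of the lever, at x -68, y +66 mm in the file's frame, 16 mm above the table; its axis is parallel to the file's y, so the lever swings in the file's x-z plane. The grip centre is 145.5 mm from it.
- file_mid (a point): Point on the file 50 mm above the table, over file's origin, axes as file: where the middle between the flat tips of the two posts (steel, upright, 5 mm thick, at x = +40 and -40 mm) should be. The file is worn: its posts stand up to 2.5 mm off this in x and in y (both alike, still upright), which no reading tells. The cards' top lies 30 mm below this point.
- grip (a joint): Bend of the springy steel lever at its grip, m, along the lever's upper side: 0 = unloaded, + lifted, - pressed; about 1 mm per 5 N put on the grip across the lever. Beyond 6 mm (30 N) it is bent for good.
Things that resemble listed ones, but are neither listed nor needed, are in the scene too. Leave any purple, red or yellow look-alike of the part that bears bar_mid alone.

How it is judged:
On the way, in this order (a step that is already met when the one before it is completed fails the run):
1. the lever is up and the rings stand open (value of joint lever above 1.6 rad), for 0.2 s.
2. with the rings open, the bar is over both posts and flat on the cards (value of joint lever above 1.4 rad and z of bar_mid in the frame of file_mid between -0.024 and -0.016 m and horizontal distance between bar_mid and file_mid below 0.0065 m and angle between the x axis of bar_mid and the x axis of file_mid, either way round below 0.08 rad and angle between bar_mid's own z axis and vertical below 0.06 rad), for 0.2 s.
3. the lever is pressed home (value of joint lever below 0.05 rad), for 0.2 s.
At the end, for the whole second after the job is handed in: The lever is home (angle below 0.05 rad, rings shut), and the bar lies released and at rest flat on the cards with both posts through its holes (within 4 mm of the cards' height, within 6.5 mm of the file's nominal middle, within 0.08 rad of the posts' line, tilt below 0.06 rad) (value of joint lever below 0.05 rad and z of bar_mid in the frame of file_mid between -0.024 and -0.016 m and horizontal distance between bar_mid and file_mid below 0.0065 m and angle between the x axis of bar_mid and the x axis of file_mid, either way round below 0.08 rad and angle between bar_mid's own z axis and vertical below 0.06 rad and linear speed of bar below 0.02 m/s); the robot touches nothing.
It fails at once if the lever is forced until it bends (value of joint grip below -0.006 m or value of joint grip above 0.006 m).
It fails at once if the bar is jammed on the posts or cards (contact force between bar and posts above 35 N or contact force between bar and file above 35 N).
It fails at once if a bystander is shifted by more than 15 mm (distance of any of ruler, stamp, punch, jar_a, jar_b, jar_c, labels from where it was at the start of the episode above 0.015 m).
It also fails if it takes over 72 s, if anything falls off the work surface, if the arm or the gripper's body presses on something with over 40 N, if the wrist force passes 120 N, or if a joint passes its speed limit or range.

## Working session

There is one attempt and no reset: what is moved stays moved. The work goes in short steps, Python scripts to look and compute and a tool call to move; the robot and the scene stay as the last step left them, time stands still between calls to the robot, and variables do not carry over. Pictures are saved under pics/ and viewed, and the job is handed in when it is done.

Besides the shell and the picture viewer there is one more tool, called after ">>>" as a command line: name --argument value ..., lists and objects as JSON in quotes. move_arm: Moves the arm, as the interface text tells. Its arguments: {"type":"object","properties":{"linear":{"type":"array","items":{"type":"array","items":{"type":"number"}}},"twist":{"type":"array","items":{"type":"array","items":{"type":"number"}}},"grip":{"type":"number"},"force":{"type":"number"}},"required":["linear","twist"]}

```bash
ls; mkdir -p pics; cat > h.py <<'E'
import numpy as np, cv2, pickle
def snap(name,tag):
    from plant import read_camera
    c=read_camera(name); cv2.imwrite(f'pics/{tag}.png',c['img']); pickle.dump(c,open(f'pics/{tag}.pkl','wb')); return c
def load(tag): return pickle.load(open(f'pics/{tag}.pkl','rb'))
def ray(c,px):
    px=np.atleast_2d(np.array(px,float))
    K=np.array([[c['fx'],0,c['cx']],[0,c['fy'],c['cy']],[0,0,1]])
    n=cv2.undistortPoints(px.reshape(-1,1,2),K,np.array(c['dist'],float)).reshape(-1,2)
    R=cv2.Rodrigues(np.array(c['rvec'],float))[0]; t=np.array(c['tvec'],float).ravel()
    d=np.c_[n,np.ones(len(n))]@R; o=-R.T@t
    return o,d
def onz(c,px,z):
    o,d=ray(c,px); s=(z-o[2])/d[:,2]; return o+d*s[:,None]
def bydepth(c,px):
    o,d=ray(c,px); px=np.atleast_2d(px).astype(int); z=c['depth'][px[:,1],px[:,0]]; return o+d*z[:,None]
def proj(c,P):
    K=np.array([[c['fx'],0,c['cx']],[0,c['fy'],c['cy']],[0,0,1]])
    return cv2.projectPoints(np.atleast_2d(np.array(P,float)),np.array(c['rvec'],float),np.array(c['tvec'],float),K,np.array(c['dist'],float))[0].reshape(-1,2)
E
python3 - <<'E'
from h import *
for n in('scene','top'):
    c=snap(n,n+'0'); R=cv2.Rodrigues(np.array(c['rvec'],float))[0]; print(n,c['fx'],c['cx'],c['cy'],c['dist'],-R.T@np.array(c['tvec']).ravel(),R[2])
from plant import *
print(get_state())
E
```

```text
pics
scene 386.1569997471256 320.6026968453678 199.82745901725374 [0.00495756 0.         0.         0.         0.        ] [1.03773245 0.61814839 0.72199229] [-0.47151824 -0.61317239 -0.63379031]
top 384.62478429952097 322.9992706772351 193.20998927570477 [0.01248035 0.         0.         0.         0.        ] [ 0.36719524 -0.06007554  1.26426298] [ 0.14585838  0.02568256 -0.98897206]
{'time': 0.1, 'qpos': array([ 9.53042945e-01,  2.87138937e-01,  1.57800111e+00, -3.59620675e-05,
        1.27863477e+00, -1.50009104e-01]), 'dq': array([-0.0005893 ,  0.00105508, -0.00330283, -0.00088267, -0.00099786,
       -0.00130147]), 'joint_efforts': array([ 3.54314670e-04, -4.07294369e+01, -2.93699366e+01, -1.61286221e-04,
        3.42519575e-03, -1.79373529e-05]), 'eef_pos': array([0.30399057, 0.60203058, 0.23806021]), 'tcp_rot': array([ 2.31740783e-01,  9.72776963e-01, -1.01812036e-03, -3.92674765e-04]), 'contact_force': array([ 0.76526908, -0.16905361, -0.79391349]), 'wrist_torque': array([0.02979812, 0.0050539 , 0.05662587]), 'opening': 0.9991295041901499}
```

View pics/scene0.png

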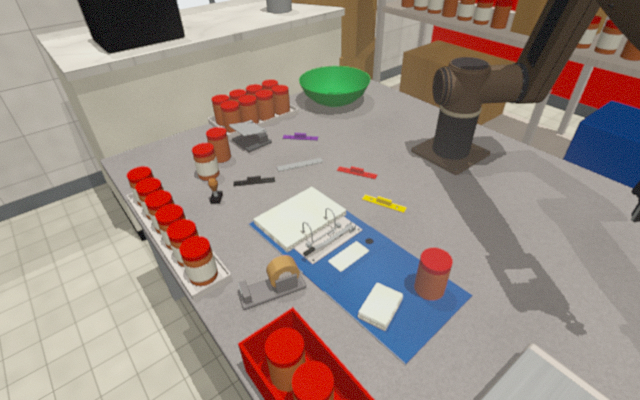

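View pics/top0.png

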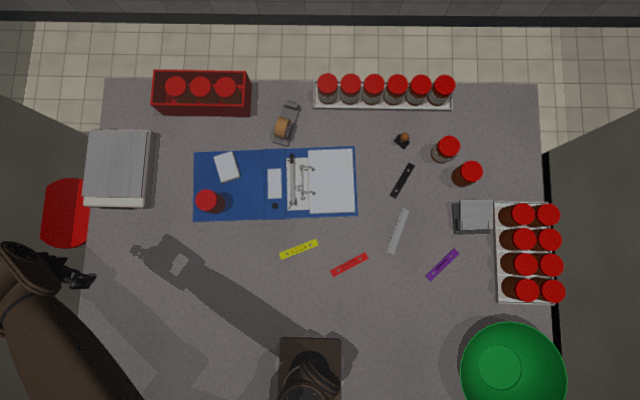

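The scene view shows the file at about (310,235) and the black bar at (254,182). In the top view the rings are at (300,183) and the bar at (402,180). I'll zoom in.

```bash
python3 - <<'E'
from h import *
a=load('scene0')['img'][150:280,190:390]; cv2.imwrite('pics/z1.png',cv2.resize(a,None,fx=4,fy=4,interpolation=cv2.INTER_CUBIC))
a=load('top0')['img'][130:240,260:440]; cv2.imwrite('pics/z2.png',cv2.resize(a,None,fx=4.4,fy=4.4,interpolation=cv2.INTER_CUBIC))
E
```

```text
(no output)
```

View pics/z1.png

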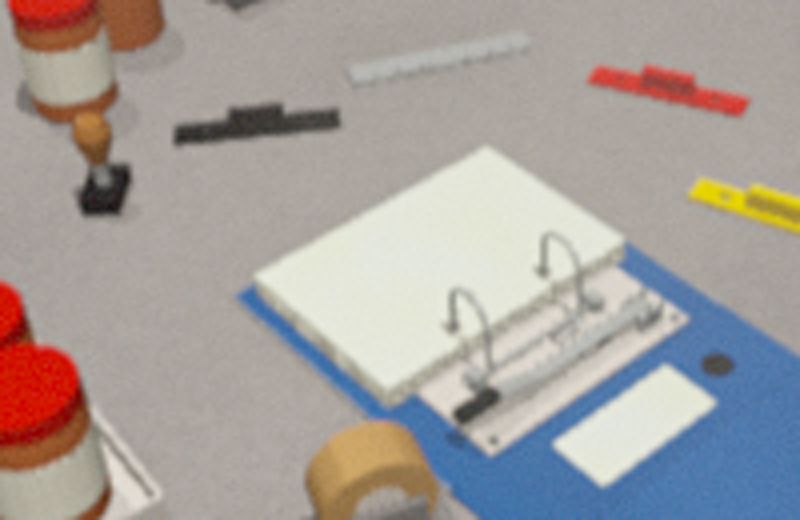

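View pics/z2.png

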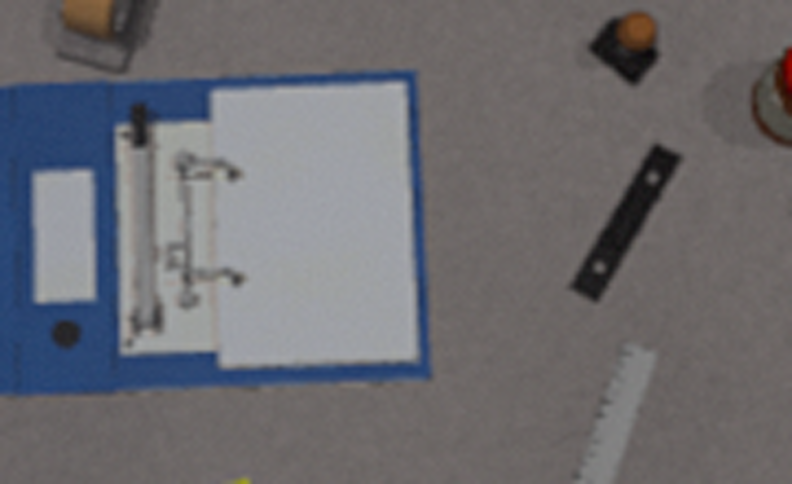

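```bash
python3 - <<'E'
from h import *
def rect(P):
    P=P.astype(np.float32)*1000
    return cv2.minAreaRect(P)
t=load('top0'); s=load('scene0')
for n,c,seed in(('top',t,(335,180)),('scene',s,(300,215))):
    img=c['img'].astype(int); g=img.min(2)
    ref=img[seed[1],seed[0]]; print(n,ref)
    m=((abs(img-ref).max(2)<(30 if n=='top' else 22))).astype(np.uint8)
    nn,l=cv2.connectedComponents(m); 
    mm=(l==l[seed[1],seed[0]]).astype(np.uint8)
    mm=cv2.morphologyEx(mm,cv2.MORPH_OPEN,np.ones((5,5)))
    cn=max(cv2.findContours(mm,0,2)[0],key=cv2.contourArea)
    ap=cv2.approxPolyDP(cn,4,True).reshape(-1,2)
    print(ap.tolist(), np.round(onz(c,ap,.02)*1000).tolist())
    print(rect(onz(c,cn.reshape(-1,2),.02)[:,:2]))
    # bar
    x0,y0,x1,y1=(385,160,418,200) if n=='top' else (230,172,277,190)
    m=np.zeros(g.shape,np.uint8); m[y0:y1,x0:x1]=(img[y0:y1,x0:x1].max(2)<75)
    ys,xs=np.nonzero(m)
    P=onz(c,np.c_[xs,ys],.004 if n=='top' else .002)[:,:2]
    print('bar',len(xs),rect(P),P.mean(0))
    e=np.linalg.svd(P-P.mean(0))[2][0]; print(np.degrees(np.arctan2(e[1],e[0])))
E
```

```text
top [166 160 158]
[[351, 149], [308, 151], [307, 158], [296, 158], [296, 164], [315, 168], [304, 171], [304, 180], [309, 181], [304, 190], [316, 192], [298, 201], [297, 209], [354, 210]] [[701.0, -117.0, 20.0], [692.0, 26.0, 20.0], [668.0, 28.0, 20.0], [667.0, 65.0, 20.0], [647.0, 64.0, 20.0], [634.0, 1.0, 20.0], [624.0, 37.0, 20.0], [593.0, 36.0, 20.0], [590.0, 19.0, 20.0], [560.0, 35.0, 20.0], [554.0, -5.0, 20.0], [523.0, 53.0, 20.0], [497.0, 56.0, 20.0], [498.0, -130.0, 20.0]]
((592.7506713867188, -31.893516540527344), (208.9048309326172, 185.93157958984375), 3.326871395111084)
bar 276 ((602.5802001953125, -287.5045166015625), (24.417213439941406, 129.78619384765625), 60.1573486328125) [ 0.60269572 -0.28767067]
150.1372230524089
scene [221 231 229]
[[342, 207], [309, 188], [257, 221], [289, 245], [301, 237], [302, 221], [316, 228], [323, 223], [326, 207], [334, 213]] [[489.0, 2.0, 20.0], [507.0, -127.0, 20.0], [703.0, -101.0, 20.0], [688.0, 28.0, 20.0], [648.0, 25.0, 20.0], [610.0, -23.0, 20.0], [598.0, 23.0, 20.0], [571.0, 20.0, 20.0], [524.0, -26.0, 20.0], [523.0, 7.0, 20.0]]
((596.9892578125, -49.950218200683594), (208.65573120117188, 146.2099609375), 3.519061326980591)
bar 146 ((602.9838256835938, -291.55303955078125), (31.081134796142578, 121.86470031738281), 60.659027099609375) [ 0.60744367 -0.28973513]
-29.153073249757472
```

```bash
python3 - <<'E'
from h import *
import plant
print([n for n in dir(plant) if n[0]!='_'])
t=load('top0'); s=load('scene0')
# sub-pixel edge points along scan normals, around a predicted edge in file frame
def edges(c,yaw,ox,oy):
    g=cv2.GaussianBlur(c['img'],(0,0),0.7)[:,:,2].astype(np.float32) # red channel: white vs blue
    R=np.array([[np.cos(yaw),-np.sin(yaw)],[np.sin(yaw),np.cos(yaw)]])
    out={}
    for name,fix,rng in(('xp',105,(-125,-5)),('xm',-105,(-125,-5)),('ym',-135,(-95,95))):
        pts=[]
        for u in np.linspace(*rng,40):
            k=np.arange(-9,9.01,.25)
            f=np.array([[fix+d,u] if name[0]=='x' else [u,fix+d] for d in k])
            w=f@R.T+[ox,oy]
            px=proj(c,np.c_[w/1000,np.full(len(w),.02)]).astype(np.float32)
            v=cv2.remap(g,px[:,0].copy(),px[:,1].copy(),cv2.INTER_LINEAR).ravel()
            gr=np.abs(np.gradient(v)); gr[gr<gr.max()*.3]=0
            pts.append((u,fix+(gr*k).sum()/gr.sum()))
        p=np.array(pts); b=np.polyfit(p[:,0],p[:,1],1); r=p[:,1]-np.polyval(b,p[:,0]); k=abs(r)<1.5
        b=np.polyfit(p[k,0],p[k,1],1); out[name]=(b[0],np.polyval(b,np.mean(rng)),np.mean(rng),r.std())
    return out
for n,c in(('top',t),('scene',s)):
    yaw,ox,oy=np.radians(3.5),593.,12.
    for i in range(4):
        o=edges(c,yaw,ox,oy)
        dx=(o['xp'][1]+o['xm'][1])/2; dy=o['ym'][1]+135
        dyaw=(o['ym'][0]-(o['xp'][0]+o['xm'][0])/2)/2
        cc,ss=np.cos(yaw),np.sin(yaw)
        ox+=cc*dx-ss*dy; oy+=ss*dx+cc*dy; yaw+=dyaw
    print(n,ox,oy,np.degrees(yaw),{k:np.round(v,3).tolist() for k,v in o.items()})
# depths
for c in(t,s):
    o=None
print('tape depth', bydepth(t,[[285,120],[283,128],[290,108],[280,135],[276,138],[288,130],[291,155],[291,152],[403,180],[402,138]]).round(3).tolist())
E
```

```text
['Unreachable', 'get_state', 'read_camera', 'sign_off', 'tips_ahead']
top 591.1855156974972 6.539920467540125 3.326243040063439 {'xp': [-0.001, 106.409, -65.0, 0.276], 'xm': [0.001, -106.425, -65.0, 0.291], 'ym': [0.0, -135.287, 0.0, 0.239]}
scene 595.8379252030848 11.033142902584828 3.4816260740581053 {'xp': [-0.004, 108.296, -65.0, 0.88], 'xm': [0.003, -108.074, -65.0, 0.193], 'ym': [-0.0, -134.988, 0.0, 0.359]}
tape depth [[0.778, 0.099, 0.076], [0.75, 0.104, 0.081], [0.839, 0.091, 0.022], [0.73, 0.114, 0.07], [0.736, 0.135, 0.015], [0.752, 0.09, 0.055], [0.675, 0.081, 0.029], [0.692, 0.084, 0.003], [0.6, -0.289, 0.019], [0.728, -0.278, 0.067]]
```

```bash
python3 - <<'E'
from h import *
from plant import *
try: print(tips_ahead() , tips_ahead)
except Exception as e: print(tips_ahead,e)
t=load('top0'); s=load('scene0')
def pc(c,x0,y0,x1,y1):
    u,v=np.meshgrid(np.arange(x0,x1),np.arange(y0,y1)); px=np.c_[u.ravel(),v.ravel()]
    P=bydepth(c,px); return P[c['depth'][px[:,1],px[:,0]]>0]
for n,c,b in(('top table',t,(360,215,385,245)),('top table2',t,(215,100,260,140)),('top cards',t,(320,155,348,205)),('scene cards',s,(285,200,315,225)),('sc table',s,(340,190,360,205)),('sc table2',s,(240,195,260,205)),('sc t3',s,(230,230,245,260))):
    P=pc(c,*b); print(n,len(P),(P.mean(0)*1000).round(1),(P.std(0)*1000).round(1), 'z med',np.median(P[:,2]))
E
```

```text
0.008 'float' object is not callable
top table 746 [ 437.2 -190.1   -0. ] [28.2 23.5  2.5] z med -0.0001278108765180308
top table2 1790 [797.  269.4  17.3] [35.1 43.1 30.2] z med 0.001729394927950989
top cards 1397 [597.3 -61.1  19.6] [48.2 26.6  2.4] z med 0.019680517322700597
scene cards 748 [592.5 -58.1  19.3] [26.3 30.5  5.6] z med 0.01860808468730707
sc table 299 [425.4 -36.8  -1.2] [19.  18.8  1.4] z med -0.001037195489749565
sc table2 197 [ 660.8 -218.7   -1.1] [15.  16.3  1.4] z med -0.0010640179541212547
sc t3 448 [780.7 -78.4  -1.1] [17.7 28.8  1.3] z med -0.0010539364681238506
```

```bash
python3 - <<'E'
from h import *
t=load('top0'); s=load('scene0')
def tri(pt,ps):
    o1,d1=ray(t,pt);o2,d2=ray(s,ps);d1=d1[0];d2=d2[0]
    A=np.c_[d1,-d2]; k=np.linalg.lstsq(A,o2-o1,rcond=None)[0]
    p,q=o1+k[0]*d1,o2+k[1]*d2; return (p*1000).round(1),((p-q)*1000).round(1)
def dark(c,x0,y0,x1,y1,th):
    g=c['img'][y0:y1,x0:x1].max(2).astype(float); w=np.clip(th-g,0,None); w[w<10]=0
    ys,xs=np.mgrid[y0:y1,x0:x1]; print('n',(w>0).sum()); return [(w*xs).sum()/w.sum(),(w*ys).sum()/w.sum()]
for r in range(152,166): print(t['img'][r,284:300].max(1).tolist())
print()
for r in range(244,260): print(s['img'][r,298:320].max(1).tolist())
E
```

```text
[98, 103, 112, 112, 113, 113, 109, 106, 107, 109, 112, 112, 112, 113, 112, 111]
[102, 102, 113, 114, 114, 107, 89, 79, 76, 97, 116, 113, 112, 110, 112, 112]
[103, 104, 113, 114, 113, 88, 50, 43, 42, 85, 105, 110, 112, 114, 112, 111]
[106, 106, 110, 112, 112, 88, 44, 33, 36, 64, 81, 94, 107, 112, 109, 110]
[110, 110, 111, 114, 109, 81, 47, 42, 35, 62, 79, 80, 98, 110, 109, 111]
[111, 108, 116, 114, 113, 88, 45, 37, 41, 65, 80, 95, 110, 121, 123, 120]
[110, 115, 126, 134, 133, 103, 58, 37, 41, 74, 97, 123, 147, 147, 147, 146]
[110, 111, 134, 150, 140, 116, 73, 42, 40, 83, 115, 143, 164, 163, 162, 163]
[101, 100, 125, 116, 86, 83, 67, 39, 40, 72, 104, 141, 164, 161, 163, 161]
[100, 102, 135, 137, 112, 96, 67, 42, 34, 67, 106, 141, 163, 159, 161, 158]
[100, 100, 136, 162, 156, 125, 68, 38, 42, 76, 106, 133, 155, 161, 161, 159]
[101, 102, 137, 159, 154, 133, 96, 81, 85, 103, 113, 125, 148, 159, 160, 161]
[103, 103, 135, 161, 154, 150, 139, 135, 132, 117, 112, 138, 160, 161, 161, 157]
[105, 105, 136, 163, 157, 150, 139, 130, 130, 113, 104, 137, 162, 162, 156, 145]

[186, 197, 208, 217, 222
[... 1006 characters left out ...]
 163, 172, 172, 179, 189, 194, 199, 205]
[166, 165, 167, 175, 177, 135, 83, 62, 64, 76, 110, 141, 153, 166, 167, 178, 189, 194, 203, 203, 201, 203]
[170, 171, 165, 169, 168, 155, 116, 82, 94, 116, 151, 164, 173, 172, 179, 192, 201, 202, 206, 204, 202, 206]
[168, 167, 165, 171, 172, 163, 135, 129, 146, 152, 168, 177, 181, 192, 194, 200, 206, 206, 204, 204, 209, 215]
[166, 172, 169, 169, 164, 148, 132, 130, 160, 168, 186, 200, 200, 203, 204, 204, 205, 205, 204, 208, 214, 219]
[168, 168, 167, 149, 140, 134, 126, 133, 139, 173, 202, 214, 210, 206, 200, 190, 200, 207, 210, 214, 215, 205]
[170, 168, 167, 145, 128, 122, 121, 122, 134, 156, 195, 207, 209, 202, 174, 156, 181, 213, 217, 210, 192, 175]
```

```bash
python3 - <<'E'
from h import *
t=load('top0'); s=load('scene0')
print('tab top',onz(t,[[291.2,158]],.033)*1000,'scene',onz(s,[[308.7,250.6]],.030)*1000)
# bar holes top
print('holes top',onz(t,[[408.2,170.5],[396.4,190.5]],.003)*1000)
# red lids etc: stamp, jars top-lid centroid
for n,c,b in(('t',t,(425,130,465,165)),('s',s,(190,140,218,165)),('tC',t,(190,185,225,218)),('sC',s,(415,245,455,275)),('tA',t,(450,155,485,190)),('sA',s,(204,125,230,145))):
    im=c['img'][b[1]:b[3],b[0]:b[2]].astype(int); m=((im[:,:,2]>120)&(im[:,:,1]<40)&(im[:,:,0]<40)).astype(np.uint8)
    ys,xs=np.nonzero(m); p=[[xs.mean()+b[0],ys.mean()+b[1]]]; print(n,len(xs),np.round(p,1),(onz(c,p,.103 if n[0]=='t' else .099)*1000).round(1))
def dk(c,b,z):
    im=c['img'][b[1]:b[3],b[0]:b[2]].astype(float)
    return im
E
```

```text
tab top [[663.6221821  79.1993225  33.       ]] scene [[666.80924346  82.82467554  30.        ]]
holes top [[ 635.31692469 -308.89896403    3.        ]
 [ 567.19782922 -269.59131868    3.        ]]
t 329 [[449.  145.6]] [[ 694.8 -414.8  103. ]]
s 144 [[201.9 150.2]] [[ 703.5 -404.3   99. ]]
tC 327 [[205.7 199.6]] [[511.3 329.  103. ]]
sC 0 [[nan nan]] [[nan nan nan]]
tA 341 [[471.3 170.5]] [[ 617.5 -480.3  103. ]]
sA 59 [[214.8 134.4]] [[ 628.8 -466.8   99. ]]<stdin>:9: RuntimeWarning: Mean of empty slice.
  ret = ret.dtype.type(ret / rcount)
```

>>> move_arm --linear '[[0.02,-0.029,0],[0.02,-0.029,0],[0.02,-0.029,0],[0.02,-0.029,0],[0.02,-0.029,0],[0.02,-0.029,0],[0.02,-0.029,0],[0.02,-0.029,0],[0.02,-0.029,0],[0.02,-0.029,0],[0.02,-0.029,0],[0.02,-0.029,0],[0.02,-0.029,0],[0.02,-0.029,0],[0.02,-0.029,0],[0.02,-0.029,0],[0.02,-0.029,0],[0.02,-0.028,0]]' --twist '[[0,0,1.68],[0,0,1.68],[0,0,1.68],[0,0,1.68],[0,0,1.68],[0,0,1.68],[0,0,1.68],[0,0,1.68],[0,0,1.68],[0,0,1.68],[0,0,1.68],[0,0,1.68],[0,0,1.68],[0,0,1.68],[0,0,1.68],[0,0,1.68],[0,0,1.68],[0,0,1.68]]' --grip 0.5 --force 30

```text
time: 1.6
eef_pos: [0.6651, 0.0578, 0.2262]
tcp_rot: [-0.05, 0.999, -0.005, -0.008]
contact_force: [0.1, -0.3, -0.4]
opening: 0.499
```

```bash
cat >> h.py <<'E'
from scipy.spatial.transform import Rotation as Ro
def goto(x,y,z,yaw):
    """print shift [m] and rotation [deg] to have TCP at xyz(mm), pointing down, tool y at yaw deg (mod 180)"""
    from plant import get_state
    s=get_state(); p=s['eef_pos']*1000; R=Ro.from_quat(s['tcp_rot']).as_matrix()
    a=np.degrees(np.arctan2(R[1,1],R[0,1]))
    d=(yaw-a+90)%180-90; ya=np.radians(a+d); Y=np.array([np.cos(ya),np.sin(ya),0]); Z=np.array([0,0,-1.]); X=np.cross(Y,Z)
    rv=np.degrees(Ro.from_matrix(np.c_[X,Y,Z]@R.T).as_rotvec())
    print('t',round(s['time'],2),'p',p.round(1),'yaw',round(a,2),'q',s['qpos'].round(2),'F',s['contact_force'].round(1),'open',round(float(s['opening']),3))
    print('shift mm',(np.array([x,y,z])-p).round(1),'rot deg',rv.round(2))
E
python3 -c "
from h import *
goto(665,81,110,93.4)"
```

```text
t 1.6 p [665.1  57.8 226.2] yaw 95.69 q [-0.06  0.29  1.6  -0.01  1.27 -1.73] F [ 0.1 -0.3 -0.4] open 0.499
shift mm [-1.000e-01  2.320e+01 -1.162e+02] rot deg [ 0.6  -0.89 -2.28]
```

>>> move_arm --linear '[[0,0.008,-0.03],[0,0.008,-0.03],[0,0.007,-0.03],[0,0,-0.026],[0,0,0],[0,0,0]]' --twist '[[0.2,-0.3,-0.8],[0.2,-0.3,-0.8],[0.2,-0.3,-0.7],[0,0,0],[0,0,0],[0,0,0]]'

```text
time: 2.1
eef_pos: [0.669, 0.0708, 0.1054]
tcp_rot: [-0.023, 1.0, -0.001, 0.002]
contact_force: [0.5, -0.3, 0.4]
opening: 0.5
```

```bash
python3 -c "
from h import *
goto(665,81,110,93.4)
for n in('scene','top'):
    c=snap(n,n+'1')
    from plant import get_state
    p=get_state()['eef_pos']; print(n,proj(c,[p,p+[0,0,-.008]]).round(1).tolist())
a=load('scene1')['img'][150:290,220:400]; b=load('top1')['img'][110:250,230:410]
cv2.imwrite('pics/z3.png',cv2.resize(np.vstack([a,b]),None,fx=2.14,fy=2.14,interpolation=cv2.INTER_CUBIC))
cv2.imwrite('pics/z3.png',cv2.resize(np.hstack([a,b]),None,fx=2.2,fy=2.2,interpolation=cv2.INTER_CUBIC))
"
```

```text
t 2.1 p [669.   70.8 105.4] yaw 92.6 q [-0.04  0.41  1.68 -0.    1.05 -1.66] F [ 0.5 -0.3  0.4] open 0.5
shift mm [-4.  10.2  4.6] rot deg [0.16 0.22 0.8 ]
scene [[303.7, 225.8], [303.9, 228.3]]
top [[291.5, 150.6], [291.8, 151.3]]
```

View pics/z3.png

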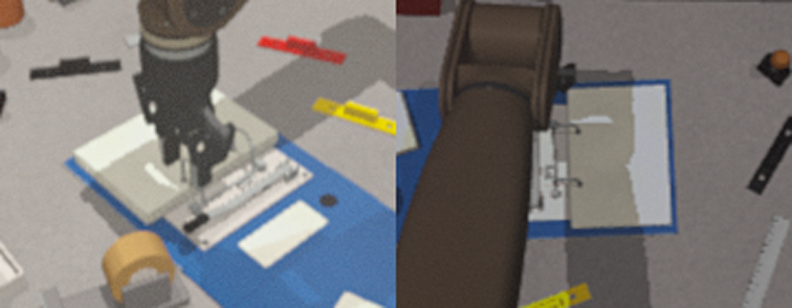

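```bash
python3 -c "
from h import *
c=load('scene1')
a=c['img'][190:265,265:345].copy()
a=cv2.resize(a,None,fx=8,fy=8,interpolation=cv2.INTER_CUBIC)
cv2.imwrite('pics/z4.png',np.clip(a.astype(int)*1.3,0,255).astype(np.uint8))
"
```

```text
(no output)
```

View pics/z4.png

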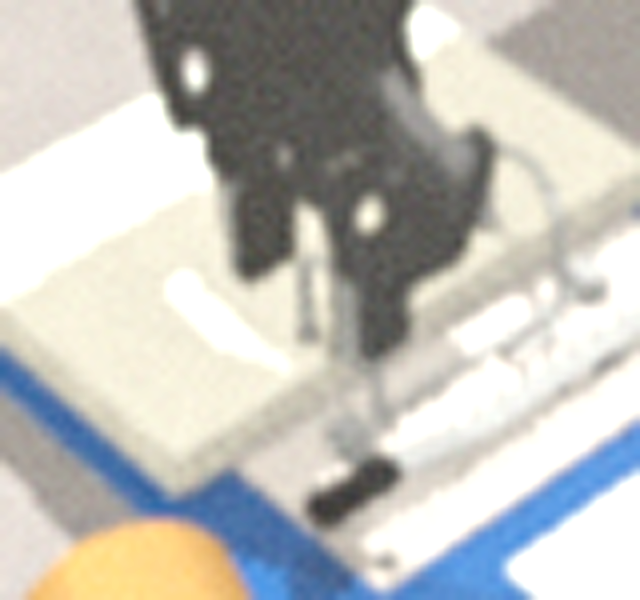

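>>> move_arm --linear '[[-0.002,0.006,-0.015],[-0.002,0.004,-0.015],[0,0,-0.02],[0,0,0],[0,0,0]]' --twist '[[0,0,0.8],[0,0,0],[0,0,0],[0,0,0],[0,0,0]]' --grip 0.42

```text
time: 2.62
eef_pos: [0.6711, 0.0827, 0.0643]
tcp_rot: [-0.032, 0.999, -0.002, 0.012]
contact_force: [-0.4, -0.2, 1.2]
opening: 0.421
```

```bash
python3 -c "
from h import *
goto(665,81,19,93.4)
c=snap('scene','scene2')
a=c['img'][190:265,265:345].copy()
a=cv2.resize(a,None,fx=8,fy=8,interpolation=cv2.INTER_CUBIC)
cv2.imwrite('pics/z5.png',np.clip(a.astype(int)*1.3,0,255).astype(np.uint8))
"
```

```text
t 2.62 p [671.1  82.7  64.3] yaw 93.62 q [-0.03  0.46  1.69 -0.    0.96 -1.66] F [-0.4 -0.2  1.2] open 0.421
shift mm [ -6.1  -1.7 -45.3] rot deg [ 0.17  1.37 -0.22]
```

View pics/z5.png

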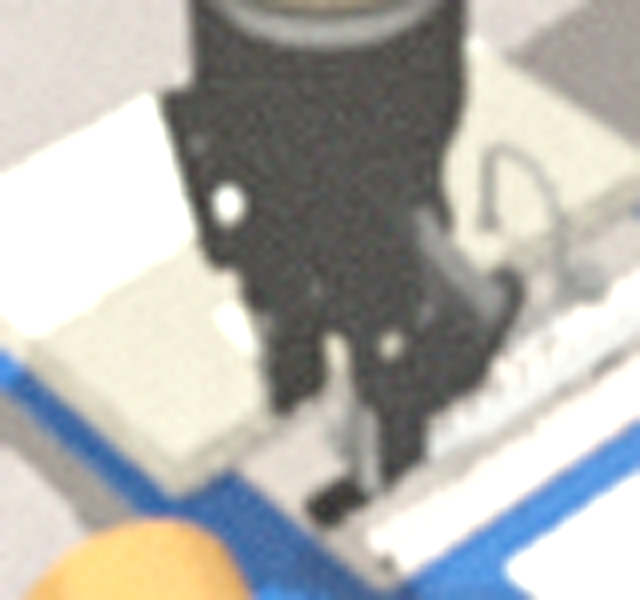

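>>> move_arm --linear '[[-0.004,-0.001,-0.015],[-0.003,-0.001,-0.015],[-0.002,0,-0.012],[0,0,0],[0,0,0]]' --twist '[[0,0.7,0],[0,0.7,0],[0,0.5,0],[0,0,0],[0,0,0]]'

```text
time: 3.08
eef_pos: [0.6631, 0.0805, 0.0221]
tcp_rot: [-0.032, 0.999, -0.001, -0.004]
contact_force: [0.5, -0.0, -0.0]
opening: 0.42
```

```bash
python3 -c "
from h import *
goto(665,81,19,93.4)
c=snap('scene','scene3')
a=c['img'][190:265,265:345].copy()
a=cv2.resize(a,None,fx=8,fy=8,interpolation=cv2.INTER_CUBIC)
cv2.imwrite('pics/z6.png',np.clip(a.astype(int)*1.3,0,255).astype(np.uint8))
"
```

```text
t 3.08 p [663.1  80.5  22.1] yaw 93.65 q [-0.03  0.52  1.7  -0.    0.93 -1.66] F [ 0.5 -0.  -0. ] open 0.42
shift mm [ 1.9  0.5 -3.1] rot deg [ 0.17 -0.4  -0.25]
```

View pics/z6.png

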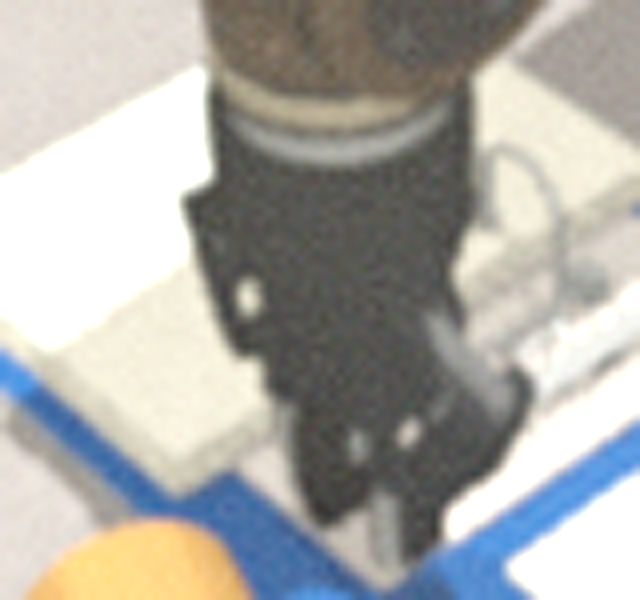

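>>> move_arm --linear '[[0,0,0],[0,0,0],[0,0,0],[0,0,0],[0,0,0],[0,0,0]]' --twist '[[0,0,0],[0,0,0],[0,0,0],[0,0,0],[0,0,0],[0,0,0]]' --grip 0 --force 25

```text
time: 3.63
eef_pos: [0.6628, 0.0789, 0.0222]
tcp_rot: [-0.031, 1.0, -0.002, -0.004]
contact_force: [-0.2, -0.6, -1.2]
opening: 0.131
```

```bash
python3 -c "
from h import *
goto(665,81,19,93.4)
from plant import *; print(get_state()['wrist_torque'])
c=snap('scene','scene4')
a=c['img'][190:265,265:345].copy()
a=cv2.resize(a,None,fx=8,fy=8,interpolation=cv2.INTER_CUBIC)
cv2.imwrite('pics/z7.png',np.clip(a.astype(int)*1.3,0,255).astype(np.uint8))
"
```

```text
t 3.63 p [662.8  78.9  22.2] yaw 93.58 q [-0.03  0.52  1.7  -0.01  0.93 -1.66] F [-0.2 -0.6 -1.2] open 0.131
shift mm [ 2.2  2.1 -3.2] rot deg [ 0.27 -0.46 -0.18]
[-0.11094979  0.00402435 -0.05483141]
```

View pics/z7.png

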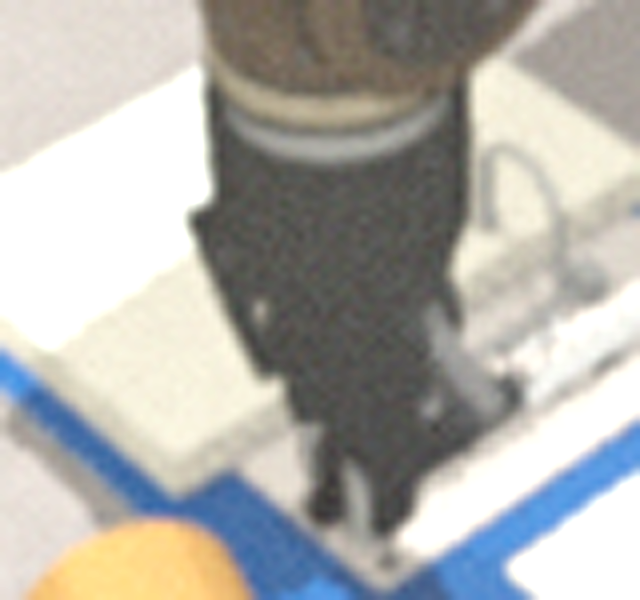

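>>> move_arm --linear '[[-0.001,0,0.01],[-0.002,0,0.01],[-0.0025,0,0.01],[-0.0033,0,0.0095],[-0.004,0,0.0095],[0,0,0]]' --twist '[[0,0,0],[0,0,0],[0,0,0],[0,0,0],[0,0,0],[0,0,0]]'

```text
time: 4.18
eef_pos: [0.6476, 0.078, 0.0737]
tcp_rot: [-0.032, 0.999, -0.003, -0.005]
contact_force: [-2.5, -2.3, 1.2]
opening: 0.136
```

```bash
python3 -c "
from h import *
goto(650,81,70,93.4)
from plant import *; print(get_state()['wrist_torque'])
c=snap('scene','scene5')
a=c['img'][190:265,265:345].copy()
a=cv2.resize(a,None,fx=8,fy=8,interpolation=cv2.INTER_CUBIC)
cv2.imwrite('pics/z8.png',np.clip(a.astype(int)*1.3,0,255).astype(np.uint8))
"
```

```text
t 4.18 p [647.6  78.   73.7] yaw 93.63 q [-0.03  0.42  1.73 -0.01  1.   -1.66] F [-2.5 -2.3  1.2] open 0.136
shift mm [ 2.4  3.  -3.7] rot deg [ 0.4  -0.58 -0.23]
[-0.20176058  0.26131267 -0.06853007]
```

View pics/z8.png

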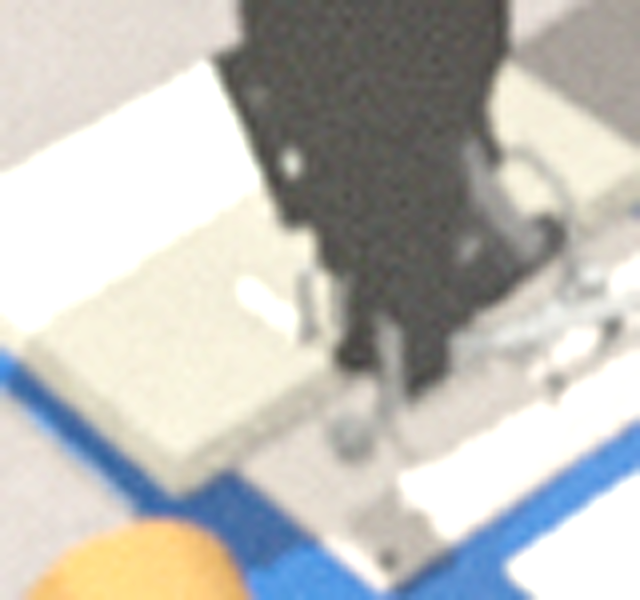

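```bash
python3 -c "
import numpy as np
f=np.linspace(.452,1.93,19); x=145.5*np.cos(f);z=145.5*np.sin(f)
print(f.round(2).tolist());print((np.diff(x)*.998).round(1).tolist(),(np.diff(x)*.059).round(1).tolist(),np.diff(z).round(1).tolist())"
```

```text
[0.45, 0.53, 0.62, 0.7, 0.78, 0.86, 0.94, 1.03, 1.11, 1.19, 1.27, 1.36, 1.44, 1.52, 1.6, 1.68, 1.77, 1.85, 1.93]
[-5.6, -6.5, -7.3, -8.0, -8.7, -9.4, -9.9, -10.4, -10.9, -11.2, -11.5, -11.7, -11.9, -11.9, -11.9, -11.8, -11.6, -11.3] [-0.3, -0.4, -0.4, -0.5, -0.5, -0.6, -0.6, -0.6, -0.6, -0.7, -0.7, -0.7, -0.7, -0.7, -0.7, -0.7, -0.7, -0.7] [10.5, 10.0, 9.5, 8.8, 8.1, 7.4, 6.6, 5.8, 4.9, 4.0, 3.0, 2.1, 1.1, 0.1, -0.9, -1.8, -2.8, -3.7]
```

>>> move_arm --linear '[[-0.0056,-0.0003,0.0105],[-0.0065,-0.0004,0.01],[-0.0073,-0.0004,0.0095],[-0.008,-0.0005,0.0088],[-0.0087,-0.0005,0.0081],[-0.0094,-0.0006,0.0074],[-0.0099,-0.0006,0.0066],[-0.0104,-0.0006,0.0058],[0,0,0]]' --twist '[[0,0,0],[0,0,0],[0,0,0],[0,0,0],[0,0,0],[0,0,0],[0,0,0],[0,0,0],[0,0,0]]'

```text
time: 4.98
eef_pos: [0.5631, 0.0731, 0.1479]
tcp_rot: [-0.032, 0.999, -0.005, -0.023]
contact_force: [-4.9, -3.5, 1.4]
opening: 0.131
```

```bash
python3 -c "
from h import *
goto(650,81,70,93.4)
from plant import *; print(get_state()['wrist_torque'])
c=snap('scene','scene6')
a=c['img'][130:270,245:405].copy()
a=cv2.resize(a,None,fx=4,fy=4,interpolation=cv2.INTER_CUBIC)
cv2.imwrite('pics/z9.png',np.clip(a.astype(int)*1.3,0,255).astype(np.uint8))
"
```

```text
t 4.98 p [563.1  73.1 147.9] yaw 93.69 q [-0.04  0.17  1.89 -0.01  1.13 -1.67] F [-4.9 -3.5  1.4] open 0.131
shift mm [ 86.9   7.9 -77.9] rot deg [ 0.6  -2.67 -0.28]
[-0.28904163  0.31549521 -0.01676615]
```

View pics/z9.png

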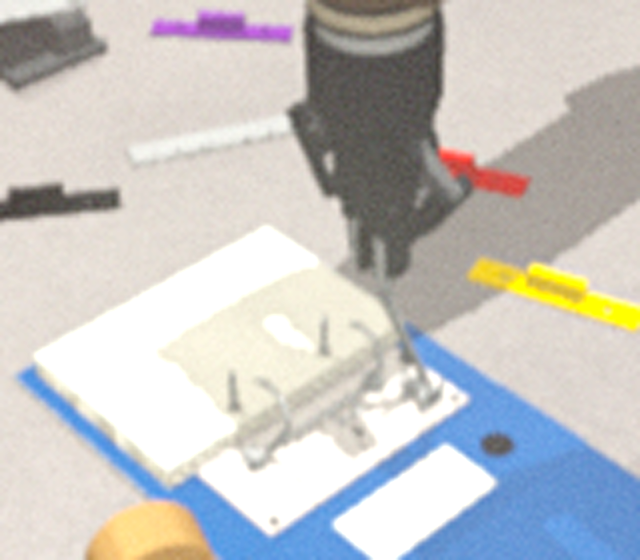

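>>> move_arm --linear '[[-0.0115,-0.0009,0.003],[-0.0117,-0.0009,0.0021],[-0.0119,-0.0009,0.0011],[-0.0119,-0.0009,0.0001],[-0.0119,-0.0009,-0.0009],[-0.0118,-0.0009,-0.0018],[-0.0116,-0.0009,-0.0028],[0,0,0]]' --twist '[[0,0,0],[0,0,0],[0,0,0],[0,0,0],[0,0,0],[0,0,0],[0,0,0],[0,0,0]]'

```text
time: 5.7
eef_pos: [0.4709, 0.0675, 0.1494]
tcp_rot: [-0.032, 0.999, -0.004, -0.024]
contact_force: [1.7, -3.1, -9.2]
opening: 0.135
```

```bash
python3 -c "
from h import *
goto(650,81,70,93.4)
from plant import *; print(get_state()['wrist_torque'])
c=snap('scene','scene7')
a=c['img'][130:270,245:405].copy()
a=cv2.resize(a,None,fx=4,fy=4,interpolation=cv2.INTER_CUBIC)
cv2.imwrite('pics/z10.png',np.clip(a.astype(int)*1.3,0,255).astype(np.uint8))
"
```

```text
t 5.7 p [470.9  67.5 149.4] yaw 93.73 q [-0.06 -0.03  2.11 -0.01  1.12 -1.69] F [ 1.7 -3.1 -9.2] open 0.135
shift mm [179.1  13.5 -79.4] rot deg [ 0.53 -2.77 -0.33]
[-0.30353567 -0.35912509 -0.01525057]
```

View pics/z10.png

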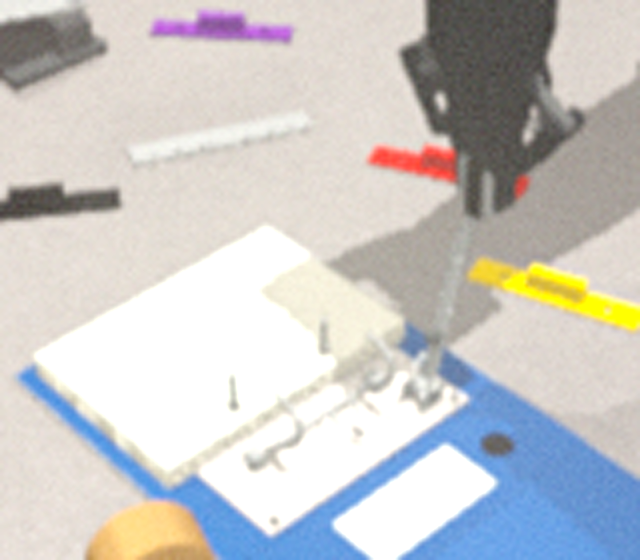

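>>> move_arm --linear '[[0,0,0],[0,0,0],[0,0,0],[0,0,0.02],[0,0,0.04],[0,0,0.04],[0,0,0.02],[0,0,0]]' --twist '[[0,0,0],[0,0,0],[0,0,0],[0,0,0],[0,0,0],[0,0,0],[0,0,0],[0,0,0]]' --grip 0.42

```text
time: 6.42
eef_pos: [0.4744, 0.07, 0.2814]
tcp_rot: [-0.033, 0.999, -0.001, -0.023]
contact_force: [0.2, -0.5, 0.2]
opening: 0.42
```

```bash
python3 -c "
from h import *
goto(601,-288.5,150,60)
"
```

```text
t 6.42 p [474.4  70.  281.4] yaw 93.76 q [-0.06 -0.16  1.97 -0.01  1.38 -1.7 ] F [ 0.2 -0.5  0.2] open 0.42
shift mm [ 126.6 -358.5 -131.4] rot deg [ -0.54  -2.57 -33.75]
```

>>> move_arm --linear '[[0.0105,-0.03,0],[0.0105,-0.03,0],[0.0105,-0.03,-0.005],[0.0105,-0.03,-0.01],[0.0105,-0.03,-0.01],[0.0105,-0.03,-0.01],[0.0105,-0.03,-0.01],[0.0105,-0.03,-0.01],[0.0105,-0.03,-0.01],[0.0105,-0.03,-0.01],[0.0105,-0.03,-0.01],[0.0105,-0.03,-0.01],[0,0,0],[0,0,0]]' --twist '[[0,-0.2,-2.8],[0,-0.2,-2.8],[0,-0.2,-2.8],[0,-0.2,-2.8],[0,-0.2,-2.8],[0,-0.2,-2.8],[0,-0.2,-2.8],[0,-0.2,-2.8],[0,-0.2,-2.8],[0,-0.2,-2.8],[0,-0.2,-2.8],[0,-0.2,-2.8],[0,0,0],[0,0,0]]'

```text
time: 7.58
eef_pos: [0.6099, -0.3052, 0.1798]
tcp_rot: [0.269, 0.963, 0.007, 0.005]
contact_force: [0.3, 0.0, 0.5]
opening: 0.421
```

```bash
python3 -c "
from h import *
goto(601,-288.5,100,60)
t=snap('top','top8')
c=snap('scene','scene8')
a=c['img'][130:270,225:405]; b=t['img'][120:260,260:440]
cv2.imwrite('pics/z11.png',np.clip(cv2.resize(np.vstack([a]),None,fx=4.4,fy=4.4,interpolation=cv2.INTER_CUBIC)*1.2,0,255).astype(np.uint8))
cv2.imwrite('pics/z12.png',np.clip(cv2.resize(np.vstack([b]),None,fx=4.2,fy=4.2,interpolation=cv2.INTER_CUBIC)*1.2,0,255).astype(np.uint8))
"
```

```text
t 7.58 p [ 609.9 -305.2  179.8] yaw 58.85 q [-0.62  0.35  1.61  0.02  1.18 -1.65] F [0.3 0.  0.5] open 0.421
shift mm [ -8.9  16.7 -79.8] rot deg [-0.57  0.79  1.15]
```

View pics/z11.png

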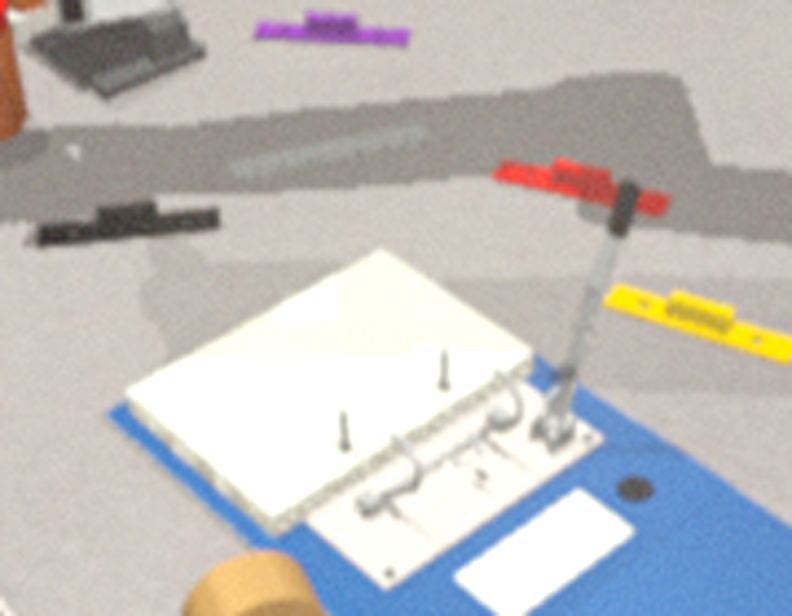

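View pics/z12.png

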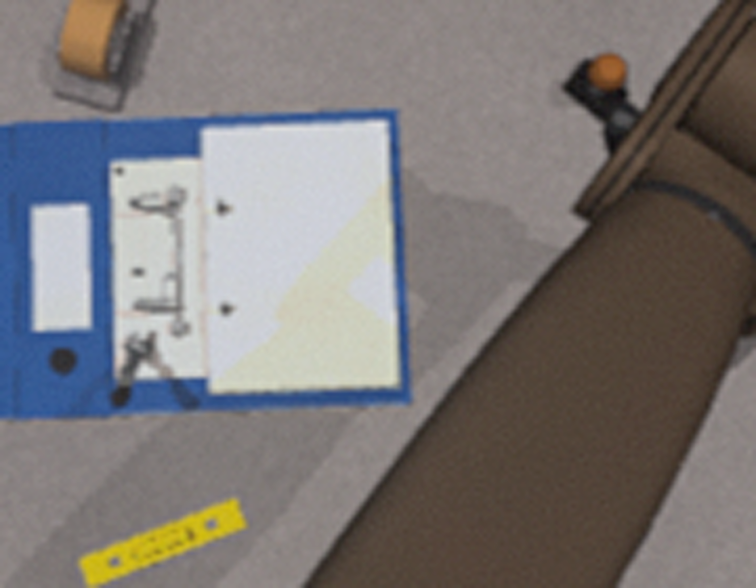

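```bash
python3 - <<'E'
from h import *
t=load('top8'); s=load('scene8')
for b in((308,163,322,176),(308,187,322,200)):
    print(b)
    for r in range(b[1],b[3]): print(r,t['img'][r,b[0]:b[2]].max(1).tolist())
for b in((298,218,309,236),(320,204,332,222)):
    print(b)
    for r in range(b[1],b[3]): print(r,s['img'][r,b[0]:b[2]].max(1).tolist())
E
```

```text
(308, 163, 322, 176)
163 [168, 179, 180, 180, 178, 179, 178, 176, 181, 176, 178, 178, 176, 174]
164 [168, 179, 179, 177, 179, 179, 179, 178, 180, 178, 177, 175, 176, 176]
165 [166, 177, 178, 178, 177, 178, 180, 178, 178, 175, 176, 177, 173, 174]
166 [168, 178, 179, 173, 173, 176, 179, 178, 174, 175, 175, 177, 174, 176]
167 [167, 177, 180, 162, 149, 166, 177, 179, 177, 178, 176, 175, 174, 176]
168 [166, 176, 181, 151, 112, 140, 163, 171, 180, 179, 178, 177, 177, 181]
169 [167, 176, 175, 137, 75, 87, 128, 156, 178, 179, 175, 176, 176, 180]
170 [165, 171, 173, 145, 101, 113, 139, 162, 177, 179, 178, 177, 178, 179]
171 [160, 166, 176, 170, 148, 155, 178, 175, 179, 177, 177, 176, 179, 179]
172 [159, 169, 176, 180, 178, 176, 178, 176, 178, 178, 178, 176, 178, 178]
173 [160, 166, 175, 178, 176, 178, 180, 180, 180, 181, 177, 178, 180, 177]
174 [163, 166, 176, 177, 178, 177, 177, 179, 177, 179, 177, 179, 178, 179]
175 [167, 171, 177, 178, 178, 177, 177, 178, 178, 178, 178, 178, 178, 181]
(308, 187, 322, 200)
187 [165, 171, 178, 176, 176, 178, 177, 177, 176, 174, 177, 178, 178, 180]
188 [166, 
[... 2478 characters left out ...]
 234, 235, 228, 176, 176, 224, 235, 235, 235, 232]
212 [234, 233, 235, 235, 229, 174, 177, 222, 235, 234, 233, 234]
213 [232, 233, 235, 236, 230, 177, 176, 225, 235, 234, 234, 233]
214 [233, 234, 233, 237, 230, 175, 177, 224, 236, 234, 233, 232]
215 [234, 234, 234, 233, 222, 173, 177, 225, 235, 234, 233, 232]
216 [234, 234, 232, 220, 203, 156, 171, 216, 234, 232, 234, 235]
217 [233, 234, 233, 220, 189, 148, 155, 198, 230, 234, 236, 234]
218 [234, 234, 234, 230, 205, 173, 173, 202, 227, 232, 234, 231]
219 [234, 234, 234, 235, 226, 217, 215, 223, 229, 224, 220, 206]
220 [234, 234, 235, 233, 235, 235, 235, 231, 222, 207, 195, 181]
221 [233, 233, 233, 235, 235, 234, 230, 219, 198, 182, 179, 175]
```

```bash
python3 - <<'E'
from h import *
t=load('top8'); s=load('scene8')
P=onz(t,[[312.25,169.3],[313.2,193.2]],.02)*1000; print('top base',P.round(1).tolist(),P.mean(0),np.degrees(np.arctan2(*(P[0]-P[1])[[1,0]])),np.linalg.norm(P[0]-P[1]))
Q=onz(s,[[302.9,231.],[325.3,216.9]],.02)*1000; print('scene base',Q.round(1).tolist(),Q.mean(0),np.degrees(np.arctan2(*(Q[0]-Q[1])[[1,0]])),np.linalg.norm(Q[0]-Q[1]))
Q=onz(s,[[302.5,223.4],[325.5,209.4]],.05)*1000; print('scene tip',Q.round(1).tolist(),Q.mean(0),np.degrees(np.arctan2(*(Q[0]-Q[1])[[1,0]])),np.linalg.norm(Q[0]-Q[1]))
E
```

```text
top base [[629.8, 9.6, 20.0], [550.1, 4.3, 20.0]] [589.94446849   6.97508725  20.        ] 3.82284230423515 79.89671452047831
scene base [[631.0, 9.8, 20.0], [551.3, 4.5, 20.0]] [591.17389282   7.18630427  20.        ] 3.8185314949354834 79.92091534097551
scene tip [[632.6, 12.7, 50.0], [552.8, 7.9, 50.0]] [592.71252035  10.28843599  50.        ] 3.4670646117218205 79.89104609143786
```

```bash
python3 - <<'E'
from h import *
t=load('top0')
for n,(u,v) in(('a',(408,170)),('b',(396,190))):
    g=t['img'][v-3:v+5,u-3:u+5].max(2).astype(float); print(g.astype(int).tolist())
goto(602,-288.3,60,60.1)
E
```

```text
[[85, 35, 21, 28, 26, 23, 24, 25], [63, 24, 32, 41, 31, 23, 27, 28], [33, 24, 61, 78, 53, 26, 29, 48], [23, 37, 79, 102, 73, 29, 35, 72], [25, 31, 59, 74, 44, 24, 63, 98], [26, 26, 27, 35, 28, 45, 88, 114], [30, 22, 27, 24, 27, 72, 102, 115], [28, 28, 26, 26, 37, 84, 111, 109]]
[[90, 46, 31, 31, 32, 35, 30, 30], [62, 30, 31, 32, 31, 29, 28, 30], [37, 34, 55, 64, 40, 31, 29, 44], [29, 40, 86, 101, 67, 30, 32, 58], [33, 41, 76, 92, 63, 27, 45, 88], [27, 32, 32, 41, 33, 35, 70, 103], [36, 33, 30, 29, 33, 53, 92, 108], [34, 31, 30, 31, 32, 84, 110, 109]]
t 7.68 p [ 609.5 -304.   180.2] yaw 58.94 q [-0.62  0.34  1.61  0.02  1.18 -1.65] F [ 0.3  0.1 -0.4] open 0.418
shift mm [  -7.5   15.7 -120.2] rot deg [-0.55  0.78  1.17]
```

```bash
python3 - <<'E'
from h import *
t=load('top0')
P=onz(t,[[407.97,169.98],[395.93,190.42]],.002)*1000; print(P.round(1),P.mean(0),np.linalg.norm(P[0]-P[1]),np.degrees(np.arctan2(*(P[0]-P[1])[[1,0]])))
E
```

```text
[[ 637.3 -308.3    2. ]
 [ 567.6 -268.2    2. ]] [ 602.43709424 -288.28121599    2.        ] 80.42044795695475 -29.93992104471471
```

>>> move_arm --linear '[[-0.003,0.006,-0.02],[-0.003,0.006,-0.025],[-0.002,0.004,-0.025],[0,0,-0.025],[0,0,-0.02],[0,0,0],[0,0,0]]' --twist '[[-0.2,0.3,0.6],[-0.2,0.3,0.6],[-0.1,0.2,0],[0,0,0],[0,0,0],[0,0,0],[0,0,0]]'

```text
time: 8.27
eef_pos: [0.6045, -0.279, 0.0708]
tcp_rot: [0.251, 0.968, -0.001, 0.006]
contact_force: [0.6, -0.0, 1.7]
opening: 0.417
```

```bash
python3 - <<'E'
from h import *
goto(602,-288.3,18,60.1)
c=snap('scene','scene9')
a=c['img'][140:215,220:300]
cv2.imwrite('pics/z13.png',cv2.resize(a,None,fx=8,fy=8,interpolation=cv2.INTER_CUBIC))
E
```

```text
t 8.27 p [ 604.5 -279.    70.8] yaw 60.89 q [-0.59  0.44  1.71  0.    0.98 -1.65] F [ 0.6 -0.   1.7] open 0.417
shift mm [ -2.5  -9.3 -52.8] rot deg [ 0.28  0.62 -0.79]
```

View pics/z13.png

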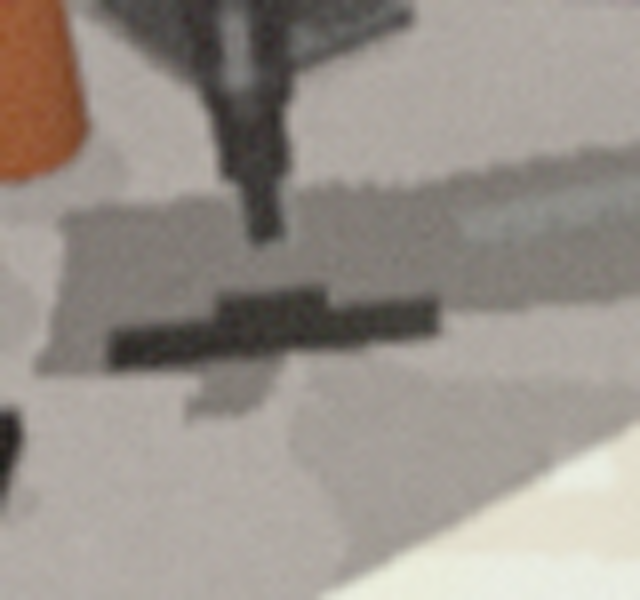

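>>> move_arm --linear '[[-0.001,-0.004,-0.014],[-0.001,-0.004,-0.014],[0,0,-0.008],[0,0,0],[0,0,0]]' --twist '[[0.1,0.3,-0.4],[0.1,0.3,-0.4],[0,0,0],[0,0,0],[0,0,0]]'

```text
time: 8.73
eef_pos: [0.6056, -0.289, 0.038]
tcp_rot: [0.258, 0.966, -0.002, 0.005]
contact_force: [0.3, -0.2, -0.2]
opening: 0.421
```

```bash
python3 - <<'E'
from h import *
goto(602.2,-288.3,18,60.1)
E
```

```text
t 8.73 p [ 605.6 -289.    38. ] yaw 60.08 q [-0.6   0.49  1.71 -0.    0.94 -1.64] F [ 0.3 -0.2 -0.2] open 0.421
shift mm [ -3.4   0.7 -20. ] rot deg [0.39 0.45 0.02]
```

>>> move_arm --linear '[[-0.003,0.0005,-0.008],[-0.001,0,-0.008],[0,0,-0.004],[0,0,0],[0,0,0]]' --twist '[[0.3,0.4,0],[0,0,0],[0,0,0],[0,0,0],[0,0,0]]'

```text
time: 9.15
eef_pos: [0.6012, -0.2892, 0.0163]
tcp_rot: [0.259, 0.966, -0.001, 0.001]
contact_force: [0.0, 0.0, 0.2]
opening: 0.42
```

```bash
python3 - <<'E'
from h import *
goto(602.2,-288.3,15.5,60.1)
c=snap('scene','scene10')
a=c['img'][140:215,220:300]
cv2.imwrite('pics/z14.png',cv2.resize(a,None,fx=8,fy=8,interpolation=cv2.INTER_CUBIC))
E
```

```text
t 9.15 p [ 601.2 -289.2   16.3] yaw 60.03 q [-0.6   0.52  1.71 -0.    0.91 -1.65] F [0.  0.  0.2] open 0.42
shift mm [ 1.   0.9 -0.8] rot deg [0.07 0.04 0.07]
```

View pics/z14.png

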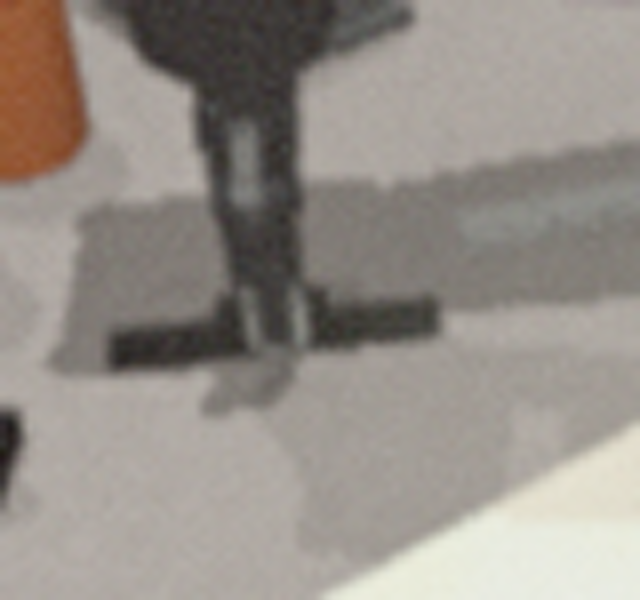

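>>> move_arm --linear '[[0,0,0],[0,0,0],[0,0,0],[0,0,0],[0,0,0],[0,0,0]]' --twist '[[0,0,0],[0,0,0],[0,0,0],[0,0,0],[0,0,0],[0,0,0]]' --grip 0 --force 35

```text
time: 9.7
eef_pos: [0.6021, -0.2894, 0.0177]
tcp_rot: [0.258, 0.966, -0.001, 0.002]
contact_force: [0.0, 0.8, -0.5]
opening: 0.103
```

```bash
python3 - <<'E'
from h import *
goto(602.2,-288.3,15.5,60.1)
c=snap('scene','scene11')
a=c['img'][140:215,220:300]
cv2.imwrite('pics/z15.png',cv2.resize(a,None,fx=8,fy=8,interpolation=cv2.INTER_CUBIC))
E
```

```text
t 9.7 p [ 602.1 -289.4   17.7] yaw 60.06 q [-0.6   0.52  1.71 -0.    0.91 -1.65] F [ 0.   0.8 -0.5] open 0.103
shift mm [ 0.1  1.1 -2.2] rot deg [0.15 0.15 0.04]
```

View pics/z15.png

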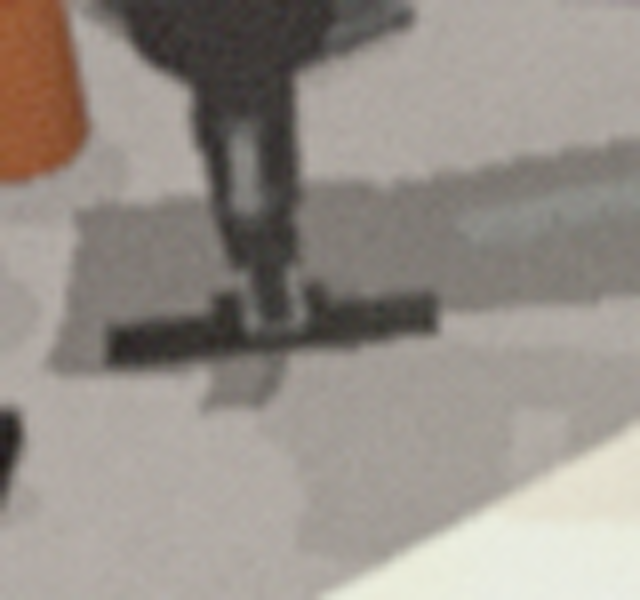

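>>> move_arm --linear '[[0,0,0.01],[0,0,0.02],[0,0,0.03],[0,0,0.03],[0,0,0.02],[0,0,0]]' --twist '[[0,0,0],[0,0,0],[0,0,0],[0,0,0],[0,0,0],[0,0,0]]'

```text
time: 10.25
eef_pos: [0.5994, -0.2876, 0.1317]
tcp_rot: [0.258, 0.966, 0.0, -0.001]
contact_force: [0.4, 0.1, 0.3]
opening: 0.106
```

>>> move_arm --linear '[[-0.001,0.015,0],[-0.001,0.025,0],[-0.001,0.025,0],[-0.001,0.025,0],[-0.001,0.025,0],[-0.001,0.025,0],[-0.001,0.025,0],[-0.001,0.025,0],[-0.001,0.025,0],[-0.001,0.025,0],[-0.001,0.02,0],[-0.001,0.01,0],[0,0,0],[0,0,0]]' --twist '[[0,0,2.5],[0,0,2.8],[0,0,2.8],[0,0,2.8],[0,0,2.8],[0,0,2.8],[0,0,2.8],[0,0,2.8],[0,0,2.8],[0,0,2.8],[0,0,2.8],[0,0,2.5],[0,0,0],[0,0,0]]'

```text
time: 11.42
eef_pos: [0.5802, -0.0063, 0.1249]
tcp_rot: [-0.039, 0.999, 0.001, -0.003]
contact_force: [0.1, 0.7, -0.3]
opening: 0.103
```

```bash
python3 - <<'E'
from h import *
goto(590.2,7,95,93.6)
c=snap('scene','scene12')
a=c['img'][150:260,260:380]
cv2.imwrite('pics/z16.png',cv2.resize(a,None,fx=5.5,fy=5.5,interpolation=cv2.INTER_CUBIC))
E
```

```text
t 11.42 p [580.2  -6.3 124.9] yaw 94.47 q [-0.19  0.2   1.9  -0.    1.05 -1.83] F [ 0.1  0.7 -0.3] open 0.103
shift mm [ 10.   13.3 -29.9] rot deg [-0.06 -0.4  -0.87]
```

View pics/z16.png

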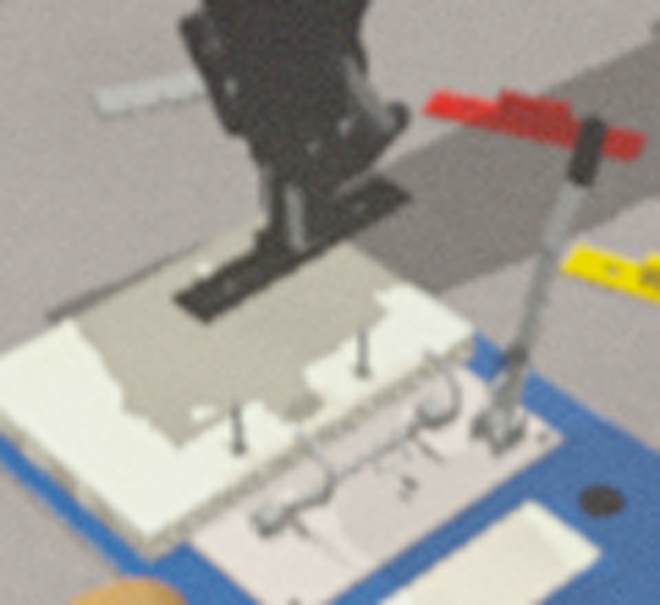

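Bar held level; its near hole shows at zoom (230,287), posts at (238,405) and (362,335). I'll move to a low hover.

>>> move_arm --linear '[[0.005,0.007,-0.01],[0.004,0.005,-0.015],[0,0,-0.01],[0,0,0],[0,0,0]]' --twist '[[0,-0.2,-0.5],[0,-0.2,-0.4],[0,0,0],[0,0,0],[0,0,0]]'

```text
time: 11.88
eef_pos: [0.5905, 0.0026, 0.0863]
tcp_rot: [-0.026, 1.0, 0.0, 0.0]
contact_force: [0.1, -0.4, 0.1]
opening: 0.102
```

```bash
python3 - <<'E'
from h import *
goto(590.2,7,78,93.6)
E
```

```text
t 11.88 p [590.5   2.6  86.3] yaw 92.96 q [-0.17  0.27  1.89  0.    0.97 -1.79] F [ 0.1 -0.4  0.1] open 0.102
shift mm [-0.3  4.4 -8.3] rot deg [-0.04  0.04  0.64]
```

>>> move_arm --linear '[[0,0.004,-0.005],[0,0,-0.003],[0,0,0],[0,0,0]]' --twist '[[0,0,0.6],[0,0,0],[0,0,0],[0,0,0]]'

```text
time: 12.22
eef_pos: [0.5908, 0.0056, 0.0776]
tcp_rot: [-0.03, 1.0, 0.0, 0.0]
contact_force: [-0.4, -0.3, -0.4]
opening: 0.101
```

```bash
python3 - <<'E'
from h import *
goto(590.2,7,78,93.6)
c=snap('scene','scene13')
a=c['img'][185:250,275:350]
cv2.imwrite('pics/z17.png',np.clip(cv2.resize(a,None,fx=9,fy=9,interpolation=cv2.INTER_CUBIC).astype(int)*1.3,0,255))
E
```

```text
t 12.22 p [590.8   5.6  77.6] yaw 93.49 q [-0.16  0.29  1.9   0.    0.96 -1.79] F [-0.4 -0.3 -0.4] open 0.101
shift mm [-0.6  1.4  0.4] rot deg [-0.03  0.05  0.11][ WARN:0@4.930] global loadsave.cpp:1063 imwrite_ Unsupported depth image for selected encoder is fallbacked to CV_8U.
```

View pics/z17.png

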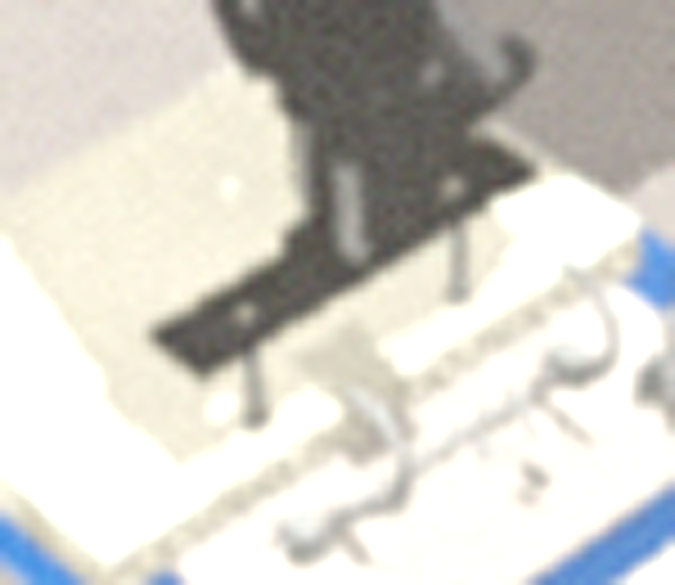

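```bash
python3 - <<'E'
from h import *
s=load('scene8')
for P in([631.8,11.2],[552,6.2]):
    print([proj(s,np.r_[P,z]/1000.).round(2).tolist() for z in(20,35,50)])
c=load('scene13')
for b in((298,214,308,226),(321,200,331,212)):
    print(b)
    for r in range(b[1],b[3]): print(r,c['img'][r,b[0]:b[2]].max(1).tolist())
E
```

```text
[[[302.98, 231.41]], [[302.69, 227.22]], [[302.4, 222.96]]]
[[[325.49, 217.33]], [[325.42, 213.18]], [[325.35, 208.95]]]
(298, 214, 308, 226)
214 [195, 195, 195, 188, 169, 148, 126, 95, 73, 72]
215 [196, 193, 190, 167, 127, 99, 76, 73, 74, 75]
216 [189, 170, 152, 120, 81, 71, 67, 65, 78, 73]
217 [153, 119, 94, 78, 69, 69, 68, 71, 67, 80]
218 [92, 74, 69, 78, 87, 76, 71, 78, 78, 74]
219 [75, 67, 77, 109, 128, 97, 76, 73, 71, 77]
220 [74, 75, 89, 106, 117, 87, 77, 70, 85, 109]
221 [79, 78, 76, 84, 87, 74, 71, 92, 128, 166]
222 [73, 79, 74, 78, 72, 81, 105, 136, 171, 188]
223 [70, 74, 77, 74, 74, 114, 163, 181, 189, 193]
224 [69, 69, 86, 105, 104, 135, 181, 192, 190, 182]
225 [81, 105, 136, 159, 133, 146, 182, 193, 190, 184]
(321, 200, 331, 212)
200 [70, 78, 73, 75, 73, 75, 93, 101, 113, 137]
201 [67, 74, 74, 74, 71, 72, 74, 78, 78, 90]
202 [71, 82, 80, 76, 70, 70, 70, 68, 67, 68]
203 [71, 77, 72, 75, 69, 70, 72, 71, 74, 68]
204 [74, 74, 70, 85, 93, 81, 70, 68, 73, 74]
205 [71, 74, 82, 109, 126, 98, 72, 66, 71, 73]
206 [76, 72, 82, 107, 112, 92, 69, 71, 93, 130]
207 [72, 68, 82, 85, 81, 71, 69, 85, 149, 201]
208 [76, 75, 75, 69, 75, 80, 103, 128, 176, 210]
209 [72, 66, 70, 84, 82, 119, 160, 179, 187, 203]
210 [77, 73, 91, 120, 116, 144, 180, 190, 189, 192]
211 [83, 106, 133, 158, 142, 143, 184, 190, 190, 189]
```

```bash
python3 - <<'E'
from h import *
c=load('scene13')
H=onz(c,[[301.8,219.4],[324.75,205.4]],.0619)*1000
print(H.round(1),H.mean(0).round(1),np.degrees(np.arctan2(*(H[0]-H[1])[[1,0]])),np.linalg.norm(H[0]-H[1]))
E
```

```text
[[632.2  10.2  61.9]
 [552.7   4.8  61.9]] [592.5   7.5  61.9] 3.9121135465672605 79.70664926274779
```

>>> move_arm --linear '[[-0.0006,0.0014,0],[0,0,-0.002],[0,0,-0.002],[0,0,-0.002],[0,0,0]]' --twist '[[0,0,0.1],[0,0,0],[0,0,0],[0,0,0],[0,0,0]]'

```text
time: 12.68
eef_pos: [0.591, 0.007, 0.0729]
tcp_rot: [-0.031, 1.0, -0.0, 0.002]
contact_force: [0.4, 0.3, 0.1]
opening: 0.105
```

```bash
python3 - <<'E'
from h import *
goto(590.2,6.9,71,93.6)
E
```

```text
t 12.68 p [591.    7.   72.9] yaw 93.61 q [-0.16  0.29  1.9   0.    0.94 -1.79] F [0.4 0.3 0.1] open 0.105
shift mm [-0.8 -0.1 -1.9] rot deg [ 0.    0.23 -0.01]
```

>>> move_arm --linear '[[-0.0008,0,-0.001],[-0.0003,0,-0.0015],[-0.0003,0,-0.0015],[-0.0003,0,-0.0015],[0,0,0]]' --twist '[[0,0.2,0],[0,0.05,0],[0,0.05,0],[0,0.05,0],[0,0,0]]'

```text
time: 13.1
eef_pos: [0.5891, 0.007, 0.0667]
tcp_rot: [-0.031, 1.0, 0.0, -0.001]
contact_force: [-0.0, 0.1, -0.6]
opening: 0.106
```

```bash
python3 - <<'E'
from h import *
goto(590.2,6.9,66,93.6)
from plant import *; print(get_state()['wrist_torque'])
c=snap('scene','scene14')
a=c['img'][185:250,275:350]
cv2.imwrite('pics/z18.png',np.clip(cv2.resize(a,None,fx=9,fy=9,interpolation=cv2.INTER_CUBIC).astype(int)*1.3,0,255).astype(np.uint8))
E
```

```text
t 13.1 p [589.1   7.   66.7] yaw 93.61 q [-0.16  0.3   1.9  -0.    0.94 -1.79] F [-0.   0.1 -0.6] open 0.106
shift mm [ 1.1 -0.1 -0.7] rot deg [ 0.   -0.16 -0.01]
[ 0.01310836 -0.009117    0.0206523 ]
```

View pics/z18.png

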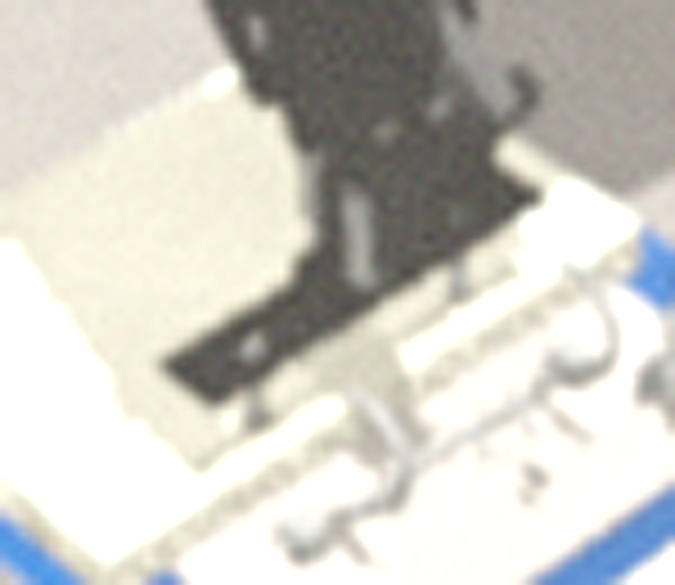

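>>> move_arm --linear '[[0.001,0,0],[0,0,0],[0,0,-0.001],[0,0,-0.001],[0,0,0]]' --twist '[[0,-0.15,0],[0,0,0],[0,0,0],[0,0,0],[0,0,0]]'

```text
time: 13.57
eef_pos: [0.5901, 0.0069, 0.0649]
tcp_rot: [-0.032, 1.0, -0.0, -0.0]
contact_force: [-0.1, 0.5, -0.4]
opening: 0.104
```

```bash
python3 - <<'E'
from h import *
goto(590.2,6.9,64,93.6)
from plant import *; print(get_state()['wrist_torque'])
E
```

```text
t 13.57 p [590.1   6.9  64.9] yaw 93.62 q [-0.16  0.31  1.9  -0.    0.94 -1.79] F [-0.1  0.5 -0.4] open 0.104
shift mm [ 0.1 -0.  -0.9] rot deg [ 0.01 -0.04 -0.02]
[-0.00387311  0.02924457 -0.00996439]
```

>>> move_arm --linear '[[0,0,-0.001],[0,0,-0.0015],[0,0,-0.0015],[0,0,0]]' --twist '[[0,0,0],[0,0,0],[0,0,0],[0,0,0]]'

```text
time: 13.9
eef_pos: [0.5899, 0.0069, 0.0604]
tcp_rot: [-0.032, 1.0, -0.0, -0.0]
contact_force: [-0.5, -0.1, -1.2]
opening: 0.108
```

```bash
python3 - <<'E'
from h import *
goto(590.2,6.9,60,93.6)
from plant import *; print(get_state()['wrist_torque'])
c=snap('scene','scene15')
a=c['img'][185:250,275:350]
cv2.imwrite('pics/z19.png',np.clip(cv2.resize(a,None,fx=9,fy=9,interpolation=cv2.INTER_CUBIC).astype(int)*1.3,0,255).astype(np.uint8))
E
```

```text
t 13.9 p [589.9   6.9  60.4] yaw 93.61 q [-0.16  0.31  1.9  -0.    0.93 -1.79] F [-0.5 -0.1 -1.2] open 0.108
shift mm [ 0.3 -0.  -0.4] rot deg [ 0.01 -0.05 -0.01]
[ 0.06385957  0.01523827 -0.0376974 ]
```

View pics/z19.png

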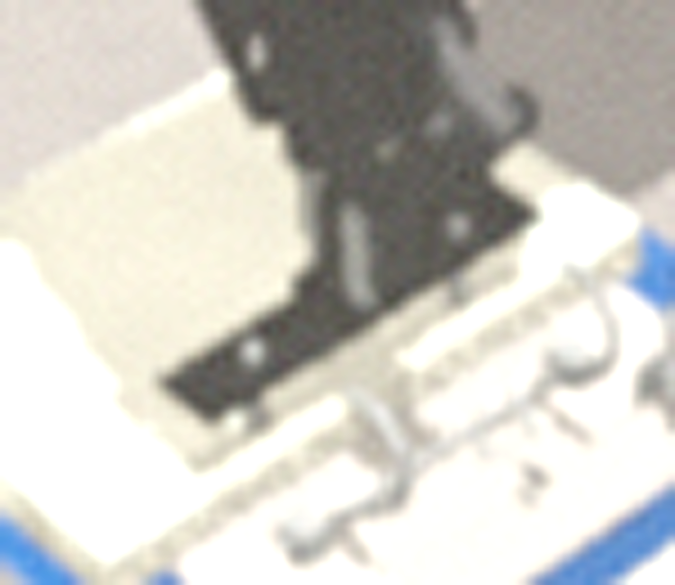

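>>> move_arm --linear '[[0.0002,0,-0.0015],[0,0,-0.0015],[0,0,-0.0015],[0,0,-0.0015],[0,0,-0.0015],[0,0,0]]' --twist '[[0,0,0],[0,0,0],[0,0,0],[0,0,0],[0,0,0],[0,0,0]]'

```text
time: 14.45
eef_pos: [0.5901, 0.0069, 0.0521]
tcp_rot: [-0.032, 1.0, -0.0, -0.001]
contact_force: [-0.1, -0.7, 0.1]
opening: 0.105
```

```bash
python3 - <<'E'
from h import *
goto(590.2,6.9,60,93.6)
from plant import *; print(get_state()['wrist_torque'])
E
```

```text
t 14.45 p [590.1   6.9  52.1] yaw 93.62 q [-0.16  0.33  1.9  -0.    0.91 -1.79] F [-0.1 -0.7  0.1] open 0.105
shift mm [ 0.1 -0.   7.9] rot deg [ 0.01 -0.08 -0.02]
[-0.00961659  0.00333353  0.01075265]
```

>>> move_arm --linear '[[0.0001,0,-0.0015],[0,0,-0.0015],[0,0,-0.0015],[0,0,-0.0015],[0,0,-0.0015],[0,0,-0.001],[0,0,0]]' --twist '[[0,-0.05,0],[0,0,0],[0,0,0],[0,0,0],[0,0,0],[0,0,0],[0,0,0]]'

```text
time: 15.03
eef_pos: [0.5901, 0.0069, 0.0425]
tcp_rot: [-0.032, 1.0, -0.0, -0.0]
contact_force: [0.1, 0.1, -0.6]
opening: 0.101
```

```bash
python3 - <<'E'
from h import *
goto(590.2,6.9,38,93.6)
from plant import *; print(get_state()['wrist_torque'])
E
```

```text
t 15.03 p [590.1   6.9  42.5] yaw 93.61 q [-0.16  0.34  1.91 -0.    0.9  -1.79] F [ 0.1  0.1 -0.6] open 0.101
shift mm [ 0.1 -0.  -4.5] rot deg [ 0.   -0.04 -0.01]
[-0.05663025  0.06060816  0.00042034]
```

>>> move_arm --linear '[[0,0,-0.001],[0,0,-0.001],[0,0,-0.001],[0,0,0]]' --twist '[[0,0,0],[0,0,0],[0,0,0],[0,0,0]]'

```text
time: 15.37
eef_pos: [0.5901, 0.007, 0.0392]
tcp_rot: [-0.032, 1.0, -0.0, -0.0]
contact_force: [-0.2, 0.4, -1.3]
opening: 0.1
```

>>> move_arm --linear '[[0,0,-0.0007],[0,0,0]]' --twist '[[0,0,0],[0,0,0]]'

```text
time: 15.53
eef_pos: [0.5901, 0.0069, 0.0384]
tcp_rot: [-0.032, 1.0, -0.0, -0.0]
contact_force: [-0.2, -0.3, -0.4]
opening: 0.106
```

```bash
python3 - <<'E'
from h import *
goto(590.2,6.9,38,93.6)
from plant import *; print(get_state()['wrist_torque'])
c=snap('scene','scene16')
a=c['img'][185:250,275:350]
cv2.imwrite('pics/z20.png',np.clip(cv2.resize(a,None,fx=9,fy=9,interpolation=cv2.INTER_CUBIC).astype(int)*1.3,0,255).astype(np.uint8))
E
```

```text
t 15.53 p [590.1   6.9  38.4] yaw 93.61 q [-0.16  0.35  1.91 -0.    0.89 -1.79] F [-0.2 -0.3 -0.4] open 0.106
shift mm [ 0.1 -0.  -0.4] rot deg [ 0.   -0.04 -0.01]
[ 0.02083806  0.01762919 -0.04143713]
```

View pics/z20.png

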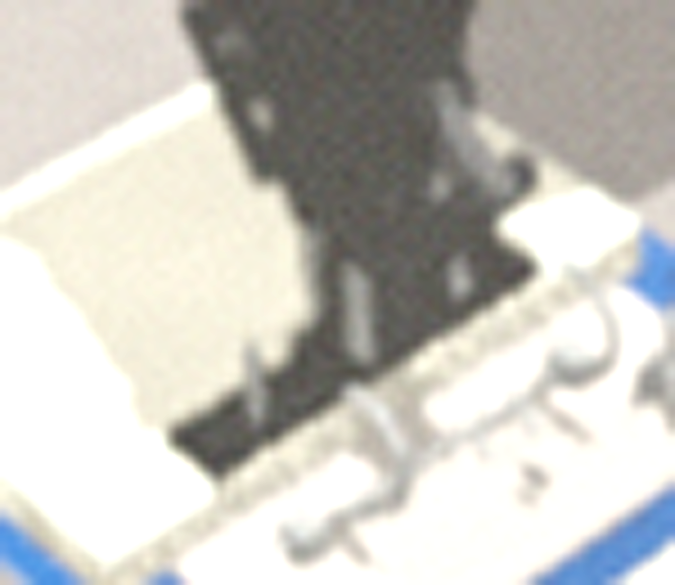

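>>> move_arm --linear '[[0,0,-0.0006],[0,0,0]]' --twist '[[0,0,0],[0,0,0]]'

```text
time: 15.75
eef_pos: [0.5901, 0.0069, 0.0379]
tcp_rot: [-0.032, 1.0, -0.0, -0.0]
contact_force: [-0.2, 0.5, -0.7]
opening: 0.105
```

>>> move_arm --linear '[[0,0,0],[0,0,0],[0,0,0],[0,0,0],[0,0,0]]' --twist '[[0,0,0],[0,0,0],[0,0,0],[0,0,0],[0,0,0]]' --grip 0.35

```text
time: 16.17
eef_pos: [0.5914, 0.0068, 0.0388]
tcp_rot: [-0.031, 1.0, -0.0, 0.001]
contact_force: [0.1, 0.3, -0.3]
opening: 0.349
```

>>> move_arm --linear '[[0,0,0.01],[0,0,0.02],[0,0,0.03],[0,0,0.03],[0,0,0.035],[0,0,0.035],[0,0,0.03],[0,0,0.03],[0,0,0.03],[0,0,0.02],[0,0,0]]' --twist '[[0,0,0],[0,0,0],[0,0,0],[0,0,0],[0,0,0],[0,0,0],[0,0,0],[0,0,0],[0,0,0],[0,0,0],[0,0,0]]'

```text
time: 17.08
eef_pos: [0.585, 0.008, 0.3279]
tcp_rot: [-0.032, 1.0, -0.0, 0.001]
contact_force: [0.1, 0.0, 0.9]
opening: 0.352
```

```bash
python3 - <<'E'
from h import *
goto(474,70,250,93.7)
c=snap('scene','scene17')
a=c['img'][140:260,255:385]
cv2.imwrite('pics/z21.png',np.clip(cv2.resize(a,None,fx=5,fy=5,interpolation=cv2.INTER_CUBIC).astype(int)*1.3,0,255).astype(np.uint8))
E
```

```text
t 17.08 p [585.    8.  327.9] yaw 93.61 q [-0.16  0.03  1.7   0.    1.4  -1.79] F [0.1 0.  0.9] open 0.352
shift mm [-111.    62.   -77.9] rot deg [0.01 0.17 0.09]
```

View pics/z21.png

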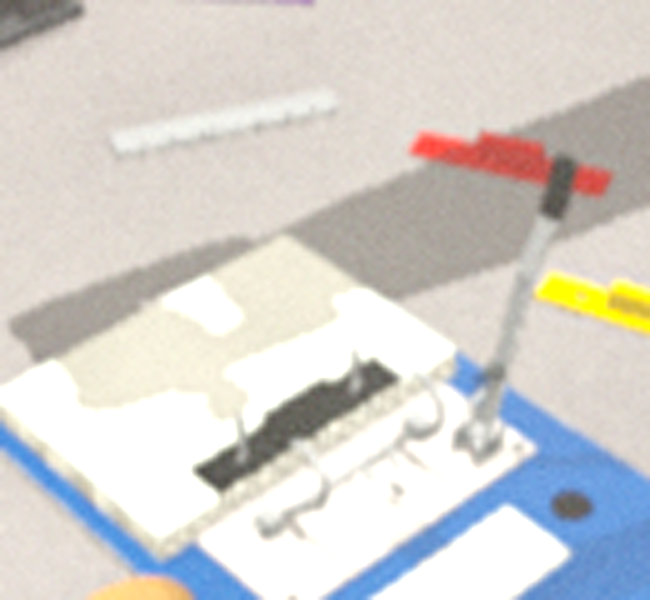

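>>> move_arm --linear '[[-0.012,0.006,-0.005],[-0.02,0.01,-0.015],[-0.02,0.01,-0.015],[-0.02,0.01,-0.015],[-0.02,0.01,-0.015],[-0.015,0.008,-0.015],[-0.007,0.004,-0.01],[0,0,0],[0,0,0]]' --twist '[[0,0,0],[0,0,0],[0,0,0],[0,0,0],[0,0,0],[0,0,0],[0,0,0],[0,0,0],[0,0,0]]' --grip 0.42

```text
time: 17.88
eef_pos: [0.4577, 0.0681, 0.2197]
tcp_rot: [-0.031, 0.999, 0.001, -0.009]
contact_force: [0.7, -0.4, 0.6]
opening: 0.419
```

```bash
python3 - <<'E'
from h import *
goto(469,66.5,200,93.7)
E
```

```text
t 17.88 p [457.7  68.1 219.7] yaw 93.53 q [-0.07 -0.17  2.09 -0.    1.24 -1.7 ] F [ 0.7 -0.4  0.6] open 0.419
shift mm [ 11.3  -1.6 -19.7] rot deg [-0.07 -1.    0.16]
```

>>> move_arm --linear '[[0.006,-0.001,-0.01],[0.004,0,-0.015],[0,0,-0.01],[0,0,0],[0,0,0]]' --twist '[[0,-0.5,0],[0,-0.5,0],[0,0,0],[0,0,0],[0,0,0]]'

```text
time: 18.3
eef_pos: [0.47, 0.0658, 0.1839]
tcp_rot: [-0.03, 1.0, 0.0, 0.001]
contact_force: [0.7, 0.4, -0.3]
opening: 0.416
```

```bash
python3 - <<'E'
from h import *
goto(469,66.5,146,93.7)
c=snap('scene','scene18')
a=c['img'][120:240,315:425]
cv2.imwrite('pics/z22.png',np.clip(cv2.resize(a,None,fx=5,fy=5,interpolation=cv2.INTER_CUBIC).astype(int)*1.3,0,255).astype(np.uint8))
E
```

```text
t 18.3 p [470.   65.8 183.9] yaw 93.47 q [-0.08 -0.11  2.11  0.    1.14 -1.71] F [ 0.7  0.4 -0.3] open 0.416
shift mm [ -1.    0.7 -37.9] rot deg [-0.04  0.06  0.23]
```

View pics/z22.png

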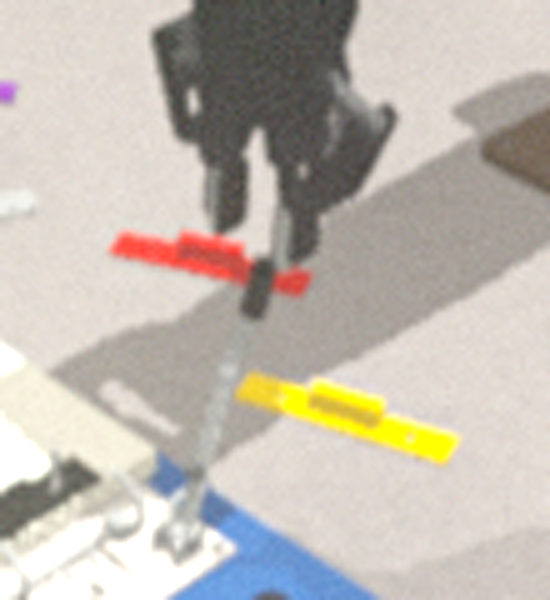

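>>> move_arm --linear '[[0,0,-0.01],[0,0,-0.014],[0,0,-0.013],[0,0,0],[0,0,0]]' --twist '[[0,0,0],[0,0,0],[0,0,0],[0,0,0],[0,0,0]]'

```text
time: 18.77
eef_pos: [0.4726, 0.0652, 0.1483]
tcp_rot: [-0.03, 1.0, -0.0, 0.004]
contact_force: [1.2, -0.5, 0.8]
opening: 0.418
```

```bash
python3 - <<'E'
from h import *
goto(469,66.5,144,93.7)
c=snap('scene','scene19')
a=c['img'][120:240,315:425]
cv2.imwrite('pics/z23.png',np.clip(cv2.resize(a,None,fx=5,fy=5,interpolation=cv2.INTER_CUBIC).astype(int)*1.3,0,255).astype(np.uint8))
E
```

```text
t 18.77 p [472.6  65.2 148.3] yaw 93.44 q [-0.08 -0.06  2.13  0.    1.06 -1.71] F [ 1.2 -0.5  0.8] open 0.418
shift mm [-3.6  1.3 -4.3] rot deg [-0.    0.46  0.26]
```

View pics/z23.png

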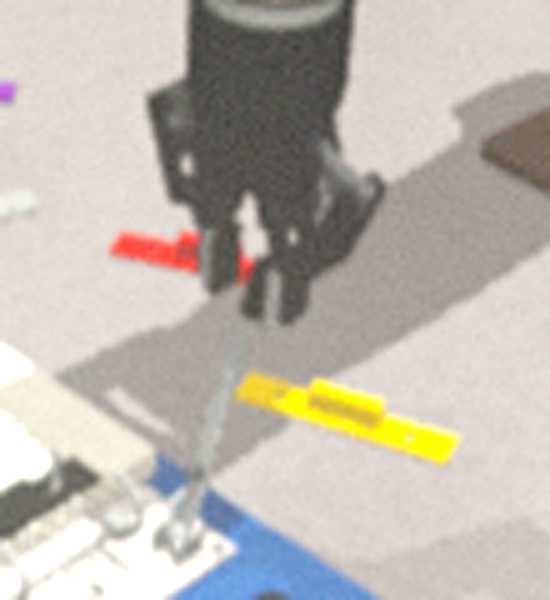

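>>> move_arm --linear '[[-0.002,0.001,-0.002],[-0.0015,0.001,-0.002],[0,0,0],[0,0,0]]' --twist '[[0,0.4,0],[0,0,0],[0,0,0],[0,0,0]]'

```text
time: 19.15
eef_pos: [0.47, 0.0674, 0.1464]
tcp_rot: [-0.03, 1.0, -0.0, 0.002]
contact_force: [0.6, 0.4, -0.2]
opening: 0.422
```

>>> move_arm --linear '[[0,0,0],[0,0,0],[0,0,0],[0,0,0],[0,0,0],[0,0,0]]' --twist '[[0,0,0],[0,0,0],[0,0,0],[0,0,0],[0,0,0],[0,0,0]]' --grip 0 --force 45

```text
time: 19.65
eef_pos: [0.4704, 0.0673, 0.1472]
tcp_rot: [-0.03, 1.0, -0.0, 0.003]
contact_force: [-0.9, 0.1, -0.5]
opening: 0.13
```

```bash
python3 - <<'E'
from h import *
goto(469,66.5,144,93.7)
c=snap('scene','scene20')
a=c['img'][120:240,315:425]
cv2.imwrite('pics/z24.png',np.clip(cv2.resize(a,None,fx=5,fy=5,interpolation=cv2.INTER_CUBIC).astype(int)*1.3,0,255).astype(np.uint8))
f=np.arange(1.93,.07,-.0775); x=145.5*np.cos(f);z=145.5*np.sin(f)
print(f.round(2).tolist());print((np.diff(x)*.998).round(1).tolist(),(np.diff(x)*.061).round(1).tolist(),np.diff(z).round(1).tolist())
E
```

```text
t 19.65 p [470.4  67.3 147.2] yaw 93.46 q [-0.07 -0.07  2.14 -0.    1.06 -1.7 ] F [-0.9  0.1 -0.5] open 0.13
shift mm [-1.4 -0.8 -3.2] rot deg [0.03 0.34 0.24]
[1.93, 1.85, 1.78, 1.7, 1.62, 1.54, 1.47, 1.39, 1.31, 1.23, 1.16, 1.08, 1.0, 0.92, 0.85, 0.77, 0.69, 0.61, 0.54, 0.46, 0.38, 0.3, 0.23, 0.15]
[10.7, 10.9, 11.1, 11.2, 11.3, 11.2, 11.1, 11.0, 10.7, 10.5, 10.1, 9.7, 9.2, 8.7, 8.1, 7.5, 6.8, 6.1, 5.4, 4.6, 3.8, 2.9, 2.1] [0.7, 0.7, 0.7, 0.7, 0.7, 0.7, 0.7, 0.7, 0.7, 0.6, 0.6, 0.6, 0.6, 0.5, 0.5, 0.5, 0.4, 0.4, 0.3, 0.3, 0.2, 0.2, 0.1] [3.6, 2.7, 1.9, 1.0, 0.1, -0.8, -1.6, -2.5, -3.3, -4.2, -4.9, -5.7, -6.5, -7.2, -7.8, -8.4, -9.0, -9.5, -9.9, -10.3, -10.6, -10.9, -11.1]
```

View pics/z24.png

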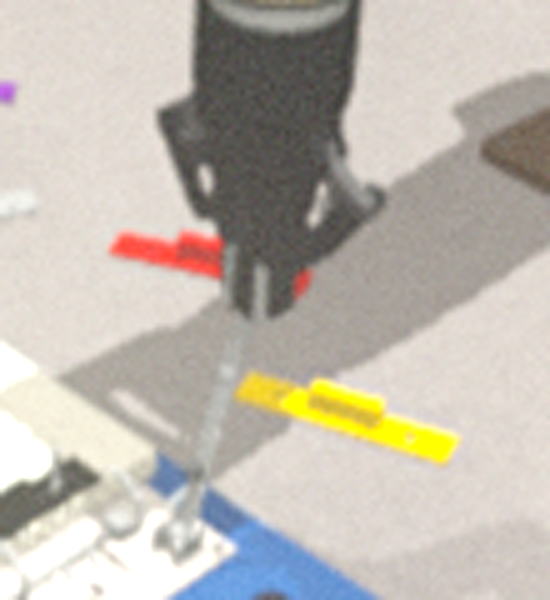

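>>> move_arm --linear '[[0.011,0.0006,0.0035],[0.0112,0.0007,0.0027],[0.0114,0.0007,0.0019],[0.0115,0.0007,0.001],[0.0116,0.0007,0.0001],[0,0,0]]' --twist '[[0,0,0],[0,0,0],[0,0,0],[0,0,0],[0,0,0],[0,0,0]]'

```text
time: 20.2
eef_pos: [0.5111, 0.0698, 0.155]
tcp_rot: [-0.032, 0.999, -0.002, -0.027]
contact_force: [-4.1, -0.7, 2.3]
opening: 0.132
```

```bash
cat >> h.py <<'E'
def arc(r=150.3,px=519.1,pz=16.,step=.078,n=7):
    from plant import get_state
    s=get_state(); p=s['eef_pos']*1000; g=np.array([p[0]-px,p[2]+11-pz]); a=np.arctan2(g[1],g[0])
    print('r',np.hypot(*g).round(1),'phi',a.round(3),'lever',(a-.083).round(3),'p',p.round(1),'F',s['contact_force'].round(1),'T',s['wrist_torque'].round(2),'open',round(float(s['opening']),3))
    f=a-step*np.arange(n+1); x=r*np.cos(f); z=r*np.sin(f); x[0],z[0]=g
    print([[round(u,1),round(w,1)] for u,w in zip(np.diff(x),np.diff(z))])
E
python3 -c "
from h import *
arc()"
```

```text
r 150.2 phi 1.624 lever 1.541 p [511.1  69.8 155. ] F [-4.1 -0.7  2.3] T [-0.03  0.53 -0.  ] open 0.132
[[np.float64(11.7), np.float64(0.3)], [np.float64(11.7), np.float64(-0.7)], [np.float64(11.6), np.float64(-1.7)], [np.float64(11.4), np.float64(-2.6)], [np.float64(11.2), np.float64(-3.4)], [np.float64(10.9), np.float64(-4.3)], [np.float64(10.5), np.float64(-5.1)]]
```

```bash
python3 -c "
from h import *
c=load('scene17')
im=c['img'].max(2); u,v=np.meshgrid(np.arange(290,340),np.arange(205,240)); px=np.c_[u.ravel(),v.ravel()]
m=im[px[:,1],px[:,0]]<75; px=px[m]; P=bydepth(c,px)*1000
e=np.array([np.cos(np.radians(3.7)),np.sin(np.radians(3.7))]); q=(P[:,:2]-[591.9,8.7])@e
for a,b in((-65,-45),(-40,-22),(-20,20),(22,40),(45,65)):
    k=(q>a)&(q<b); print(a,b,k.sum(),np.median(P[k,2]).round(1) if k.any() else '')
k=abs(q)<70;print(q[k].min(),q[k].max())
"
```

```text
-65 -45 0 
-40 -22 0 
-20 20 7 26.4
22 40 1 24.4
45 65 15 22.5
-10.819486317367144 63.0906063406834
```

>>> move_arm --linear '[[0.0117,0.0007,0.0003],[0.0117,0.0007,-0.0007],[0.0116,0.0007,-0.0017],[0.0114,0.0007,-0.0026],[0.0112,0.0007,-0.0034],[0.0109,0.0007,-0.0043],[0,0,0]]' --twist '[[0,0,0],[0,0,0],[0,0,0],[0,0,0],[0,0,0],[0,0,0],[0,0,0]]'

```text
time: 20.78
eef_pos: [0.5646, 0.073, 0.1483]
tcp_rot: [-0.033, 0.998, -0.004, -0.057]
contact_force: [-6.4, -0.7, 3.6]
opening: 0.128
```

```bash
python3 -c "
from h import *
arc()"
```

```text
r 150.3 phi 1.263 lever 1.18 p [564.6  73.  148.3] F [-6.4 -0.7  3.6] T [-0.07  1.    0.02] open 0.128
[[np.float64(11.0), np.float64(-4.0)], [np.float64(10.7), np.float64(-4.8)], [np.float64(10.3), np.float64(-5.6)], [np.float64(9.8), np.float64(-6.4)], [np.float64(9.3), np.float64(-7.2)], [np.float64(8.7), np.float64(-7.9)], [np.float64(8.0), np.float64(-8.5)]]
```

>>> move_arm --linear '[[0.011,0.0006,-0.004],[0.0107,0.0006,-0.0048],[0.0103,0.0006,-0.0056],[0.0098,0.0006,-0.0064],[0.0093,0.0006,-0.0072],[0,0,0]]' --twist '[[0,-0.5,0],[0,-0.5,0],[0,-0.5,0],[0,-0.5,0],[0,-0.5,0],[0,0,0]]'

```text
time: 21.28
eef_pos: [0.6059, 0.0754, 0.1287]
tcp_rot: [-0.034, 0.998, -0.005, -0.056]
contact_force: [-6.7, -1.5, 5.5]
opening: 0.129
```

```bash
python3 -c "
from h import *
arc()"
```

```text
r 151.2 phi 0.959 lever 0.876 p [605.9  75.4 128.7] F [-6.7 -1.5  5.5] T [-0.01  1.43 -0.07] open 0.129
[[np.float64(8.8), np.float64(-7.8)], [np.float64(8.7), np.float64(-7.8)], [np.float64(8.1), np.float64(-8.5)], [np.float64(7.4), np.float64(-9.1)], [np.float64(6.7), np.float64(-9.6)], [np.float64(5.9), np.float64(-10.1)], [np.float64(5.1), np.float64(-10.5)]]
```

>>> move_arm --linear '[[0.0088,0.0005,-0.0078],[0.0087,0.0005,-0.0078],[0.0081,0.0005,-0.0085],[0.0074,0.0005,-0.0091],[0,0,0]]' --twist '[[0,-0.5,0],[0,-0.5,0],[0,-0.5,0],[0,-0.5,0],[0,0,0]]'

```text
time: 21.7
eef_pos: [0.6348, 0.0771, 0.1048]
tcp_rot: [-0.034, 0.998, -0.007, -0.048]
contact_force: [-6.5, 0.1, 6.3]
opening: 0.13
```

```bash
python3 -c "
from h import *
arc()"
```

```text
r 152.8 phi 0.712 lever 0.629 p [634.8  77.1 104.8] F [-6.5  0.1  6.3] T [-0.09  1.27 -0.02] open 0.13
[[np.float64(5.4), np.float64(-10.8)], [np.float64(6.6), np.float64(-9.7)], [np.float64(5.8), np.float64(-10.2)], [np.float64(5.0), np.float64(-10.6)], [np.float64(4.1), np.float64(-11.0)], [np.float64(3.3), np.float64(-11.3)], [np.float64(2.4), np.float64(-11.5)]]
```

>>> move_arm --linear '[[0.0058,0.0004,-0.0105],[0.0062,0.0004,-0.0098],[0.0056,0.0003,-0.0102],[0,0,0]]' --twist '[[0,-0.5,0],[0,-0.5,0],[0,-0.5,0],[0,0,0]]'

```text
time: 22.03
eef_pos: [0.6527, 0.0781, 0.0825]
tcp_rot: [-0.033, 0.999, -0.007, -0.038]
contact_force: [-5.9, -0.5, 4.7]
opening: 0.132
```

```bash
python3 -c "
from h import *
arc()
c=snap('scene','scene21')
a=c['img'][170:280,260:380]
cv2.imwrite('pics/z25.png',np.clip(cv2.resize(a,None,fx=5,fy=5,interpolation=cv2.INTER_CUBIC).astype(int)*1.3,0,255).astype(np.uint8))
"
```

```text
r 154.4 phi 0.526 lever 0.443 p [652.7  78.1  82.5] F [-5.9 -0.5  4.7] T [-0.07  1.05 -0.08] open 0.132
[[np.float64(1.9), np.float64(-12.4)], [np.float64(4.7), np.float64(-10.8)], [np.float64(3.8), np.float64(-11.1)], [np.float64(2.9), np.float64(-11.3)], [np.float64(2.0), np.float64(-11.5)], [np.float64(1.1), np.float64(-11.7)], [np.float64(0.2), np.float64(-11.7)]]
```

View pics/z25.png

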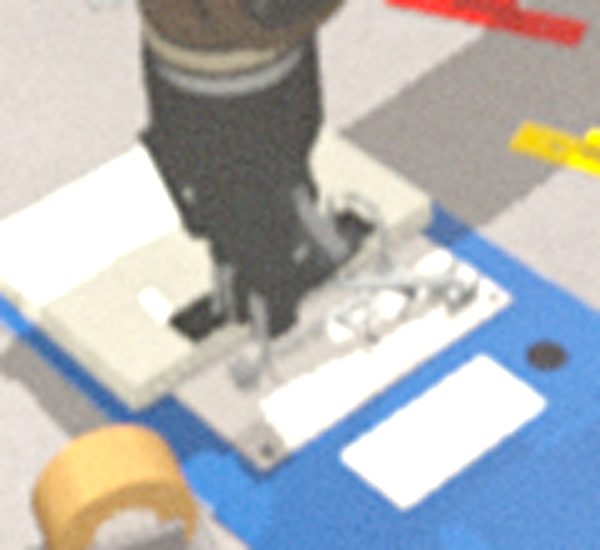

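>>> move_arm --linear '[[0.003,0.0002,-0.0105],[0.003,0.0002,-0.0105],[0.0025,0.0002,-0.0108],[0,0,0]]' --twist '[[0,-0.4,0],[0,-0.4,0],[0,-0.4,0],[0,0,0]]'

```text
time: 22.42
eef_pos: [0.6654, 0.0787, 0.0601]
tcp_rot: [-0.033, 0.999, -0.008, -0.023]
contact_force: [-4.8, -0.3, 2.9]
opening: 0.131
```

```bash
python3 -c "
from h import *
arc()
"
```

```text
r 156.4 phi 0.36 lever 0.277 p [665.4  78.7  60.1] F [-4.8 -0.3  2.9] T [-0.09  0.9  -0.08] open 0.131
[[np.float64(-2.0), np.float64(-13.3)], [np.float64(2.8), np.float64(-11.4)], [np.float64(1.9), np.float64(-11.6)], [np.float64(1.0), np.float64(-11.7)], [np.float64(0.1), np.float64(-11.7)], [np.float64(-0.8), np.float64(-11.7)], [np.float64(-1.7), np.float64(-11.6)]]
```

>>> move_arm --linear '[[-0.001,0,-0.0105],[-0.001,0,-0.0105],[-0.001,0,-0.0105],[0,0,0]]' --twist '[[0,-0.3,0],[0,-0.3,0],[0,-0.3,0],[0,0,0]]'

```text
time: 22.75
eef_pos: [0.6735, 0.0791, 0.0388]
tcp_rot: [-0.032, 0.999, -0.008, -0.0]
contact_force: [-4.6, -0.3, 0.5]
opening: 0.129
```

```bash
python3 -c "
from h import *
arc()
"
```

```text
r 158.0 phi 0.215 lever 0.132 p [673.5  79.1  38.8] F [-4.6 -0.3  0.5] T [-0.02  0.9   0.02] open 0.129
[[np.float64(-5.5), np.float64(-13.2)], [np.float64(1.2), np.float64(-11.7)], [np.float64(0.2), np.float64(-11.7)], [np.float64(-0.7), np.float64(-11.7)], [np.float64(-1.6), np.float64(-11.6)], [np.float64(-2.5), np.float64(-11.5)], [np.float64(-3.4), np.float64(-11.2)]]
```

>>> move_arm --linear '[[-0.003,0,-0.008],[-0.003,0,-0.006],[0,0,0],[0,0,0]]' --twist '[[0,0,0],[0,0,0],[0,0,0],[0,0,0]]'

```text
time: 23.08
eef_pos: [0.6751, 0.0791, 0.0299]
tcp_rot: [-0.032, 0.999, -0.008, 0.011]
contact_force: [1.2, -0.1, 0.7]
opening: 0.131
```

```bash
python3 -c "
from h import *
arc()
"
```

```text
r 158.0 phi 0.158 lever 0.075 p [675.1  79.1  29.9] F [ 1.2 -0.1  0.7] T [0.09 0.09 0.04] open 0.131
[[np.float64(-6.2), np.float64(-12.9)], [np.float64(0.5), np.float64(-11.7)], [np.float64(-0.4), np.float64(-11.7)], [np.float64(-1.3), np.float64(-11.6)], [np.float64(-2.2), np.float64(-11.5)], [np.float64(-3.1), np.float64(-11.3)], [np.float64(-4.0), np.float64(-11.0)]]
```

>>> move_arm --linear '[[-0.002,0,-0.004],[-0.001,0,-0.004],[0,0,0],[0,0,0]]' --twist '[[0,0,0],[0,0,0],[0,0,0],[0,0,0]]'

```text
time: 23.42
eef_pos: [0.6761, 0.0792, 0.0236]
tcp_rot: [-0.031, 0.999, -0.008, 0.017]
contact_force: [3.1, 0.7, 0.7]
opening: 0.133
```

```bash
python3 -c "
from h import *
arc()
c=snap('scene','scene22')
a=c['img'][170:280,260:380]
cv2.imwrite('pics/z26.png',np.clip(cv2.resize(a,None,fx=5,fy=5,interpolation=cv2.INTER_CUBIC).astype(int)*1.3,0,255).astype(np.uint8))
"
```

```text
r 158.1 phi 0.118 lever 0.035 p [676.1  79.2  23.6] F [3.1 0.7 0.7] T [ 0.09 -0.1  -0.04] open 0.133
[[np.float64(-6.8), np.float64(-12.6)], [np.float64(0.0), np.float64(-11.7)], [np.float64(-0.9), np.float64(-11.7)], [np.float64(-1.8), np.float64(-11.6)], [np.float64(-2.7), np.float64(-11.4)], [np.float64(-3.6), np.float64(-11.2)], [np.float64(-4.4), np.float64(-10.8)]]
```

View pics/z26.png

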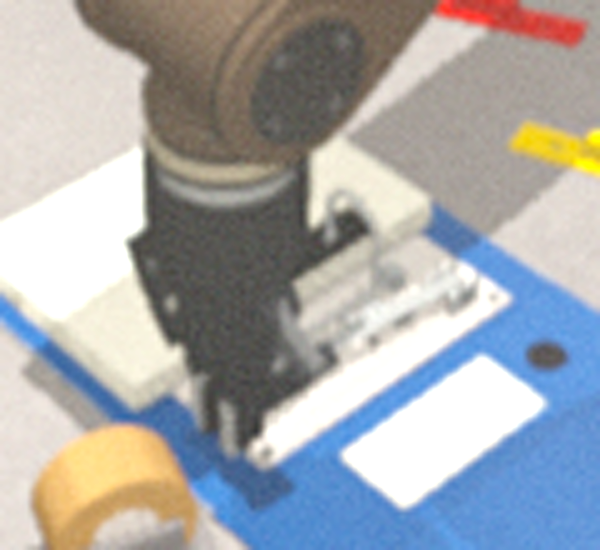

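>>> move_arm --linear '[[-0.001,0,-0.003],[0,0,-0.002],[0,0,0],[0,0,0]]' --twist '[[0,0,0],[0,0,0],[0,0,0],[0,0,0]]'

```text
time: 23.8
eef_pos: [0.6766, 0.0792, 0.0188]
tcp_rot: [-0.031, 0.999, -0.008, 0.019]
contact_force: [2.6, 1.2, -0.1]
opening: 0.133
```

```bash
python3 -c "
from h import *
arc()
"
```

```text
r 158.1 phi 0.088 lever 0.005 p [676.6  79.2  18.8] F [ 2.6  1.2 -0.1] T [ 0.11  0.03 -0.02] open 0.133
[[np.float64(-7.2), np.float64(-12.4)], [np.float64(-0.3), np.float64(-11.7)], [np.float64(-1.3), np.float64(-11.7)], [np.float64(-2.2), np.float64(-11.5)], [np.float64(-3.1), np.float64(-11.3)], [np.float64(-3.9), np.float64(-11.0)], [np.float64(-4.8), np.float64(-10.7)]]
```

>>> move_arm --linear '[[0,0,0],[0,0,0],[0,0,0],[0,0,0],[0,0,0.01],[-0.005,0,0.02],[-0.005,0,0.03],[-0.005,0,0.03],[0,0,0.03],[0,0,0.03],[0,0,0.03],[0,0,0]]' --twist '[[0,0,0],[0,0,0],[0,0,0],[0,0,0],[0,0,0],[0,0,0],[0,0,0],[0,0,0],[0,0,0],[0,0,0],[0,0,0],[0,0,0]]' --grip 0.42

```text
time: 24.8
eef_pos: [0.6477, 0.0793, 0.2017]
tcp_rot: [-0.032, 0.999, -0.008, 0.005]
contact_force: [1.0, 0.1, 1.9]
opening: 0.422
```

```bash
python3 -c "
from h import *
arc()
c=snap('scene','scene23')
a=c['img'][150:270,260:390]
cv2.imwrite('pics/z27.png',np.clip(cv2.resize(a,None,fx=5,fy=5,interpolation=cv2.INTER_CUBIC).astype(int)*1.3,0,255).astype(np.uint8))
"
```

```text
r 235.0 phi 0.992 lever 0.909 p [647.7  79.3 201.7] F [1.  0.1 1.9] T [ 0.03  0.01 -0.  ] open 0.422
[[np.float64(-36.8), np.float64(-77.7)], [np.float64(9.0), np.float64(-7.5)], [np.float64(8.4), np.float64(-8.2)], [np.float64(7.7), np.float64(-8.8)], [np.float64(7.0), np.float64(-9.4)], [np.float64(6.3), np.float64(-9.9)], [np.float64(5.5), np.float64(-10.4)]]
```

View pics/z27.png

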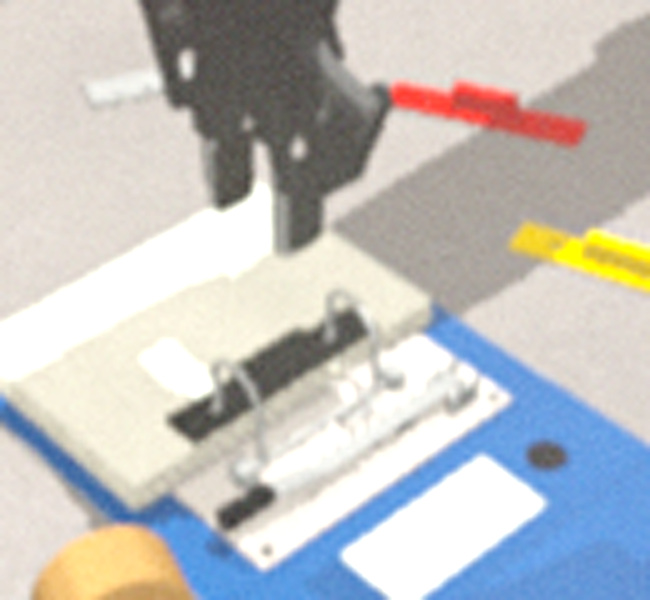

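>>> move_arm --linear '[[-0.01,-0.02,0.02],[-0.015,-0.03,0.01],[-0.015,-0.035,0],[-0.015,-0.035,0],[-0.015,-0.035,0],[-0.015,-0.035,0],[-0.01,-0.035,0],[0,-0.035,0],[0,-0.03,0],[0,0,0],[0,0,0]]' --twist '[[0,0,0],[0,0,0],[0,0,0],[0,0,0],[0,0,0],[0,0,0],[0,0,0],[0,0,0],[0,0,0],[0,0,0],[0,0,0]]'

```text
time: 25.77
eef_pos: [0.537, -0.2179, 0.2206]
tcp_rot: [-0.035, 0.999, -0.004, -0.005]
contact_force: [-0.8, 0.5, 0.5]
opening: 0.421
```

```bash
python3 -c "
from h import *
c=snap('scene','scene24'); t=snap('top','top24')
o=load('scene0')
for im,b in((o['img'],0),(c['img'],0)):
    g=im[242:262,296:320].max(2); ys,xs=np.nonzero(g<105); print('tab',len(xs),xs.mean()+296,ys.mean()+242)
t0=load('top0')
for im in(t0['img'],t['img']):
    g=im[150:166,286:297].max(2); ys,xs=np.nonzero(g<70); print('tab top',len(xs),xs.mean()+286,ys.mean()+150)
a=c['img'][150:260,260:380]; b=t['img'][130:240,250:370]
cv2.imwrite('pics/z28.png',np.clip(cv2.resize(np.hstack([a,b]),None,fx=3.3,fy=3.3,interpolation=cv2.INTER_CUBIC).astype(int)*1.3,0,255).astype(np.uint8))
cv2.imwrite('pics/z29.png',np.hstack([cv2.absdiff(o['img'],c['img'])])) 
im=c['img'].max(2); u,v=np.meshgrid(np.arange(285,340),np.arange(205,245)); px=np.c_[u.ravel(),v.ravel()]
px=px[im[px[:,1],px[:,0]]<85]; P=bydepth(c,px)*1000; P=P[c['depth'][px[:,1],px[:,0]]>0]
P=P[(P[:,2]>15)&(P[:,2]<60)]
e=np.array([np.cos(np.radians(3.7)),np.sin(np.radians(3.7))]); q=(P[:,:2]-[591.9,8.7])@e
for lo,hi in((-65,-45),(-45,-22),(-20,20),(22,45),(45,65)):
    k=(q>lo)&(q<hi); print(lo,hi,k.sum(),np.median(P[k,2]).round(1) if k.any() else '')
"
```

```text
tab 45 308.8666666666667 250.95555555555555
tab 45 308.8666666666667 250.95555555555555
tab top 30 291.3 157.86666666666667
tab top 25 291.32 157.4
-65 -45 14 22.9
-45 -22 15 23.1
-20 20 69 28.2
22 45 24 23.6
45 65 32 22.9
```

View pics/z28.png

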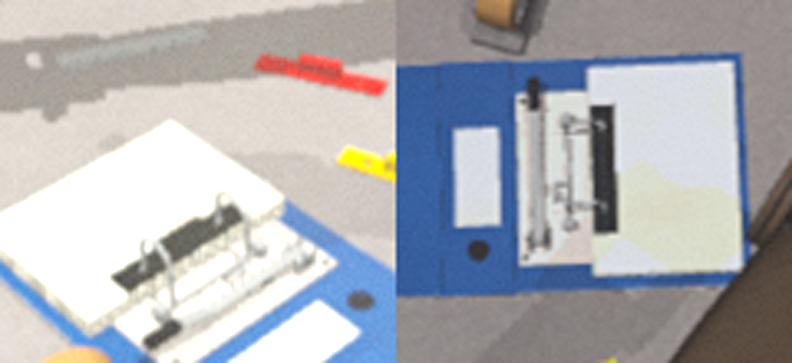

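View pics/z29.png

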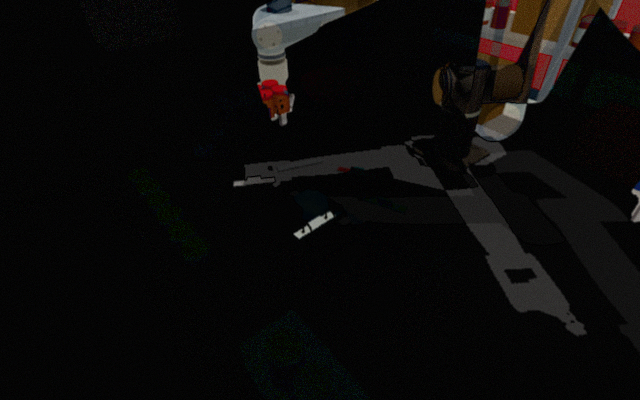

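The lever tab is in the same scene pixels as at the start, so it is home. The bar reads 23 mm at both ends, so it lies flat, and the difference picture shows no bystander moved. I'm handing in.

```bash
python3 -c "
from plant import *
print(sign_off()); print(get_state()['time'])"
```

```text
the job is handed in; nothing more can be done
None
the job is handed in; nothing more can be done
```

I lifted the lever by its grip along its arc, which sprang the rings open. Then I threaded the black compressor bar over both posts, laid it on the cards and released it. Last, I took the grip again and brought the lever down along its arc to home. I handed in after about 26 s on the robot's clock; no verdict was reported.

**Last checks:**
- **Lever and rings:** in the scene view the grip's centroid is the same as at the start (308.9, 251.0 px), so the lever is home. The rings look shut over the bar. In the top view the grip's row reads about 0.5 px different, with a dark-pixel count of 25 against 30. I put that down to shadow.
- **Bar:** the strip's upper side reads 22.9 to 23.6 mm along its length, against 24 mm expected. The scene camera reads about 1 mm low, so the bar is flat with both posts through its holes.
- **Forces:** the force on the tool at each check stayed under about 2 N while threading and under about 10 N on the lever. I could not read the lever's bend directly.
- **Bystanders:** comparing the scene pictures from start and end, only the bar, the arm and shadows changed. The arm's upper parts hide some of the far background.

**Disagreement:** the two cameras differed by 3 to 5 mm at first on the file and the lever grip. I settled it by comparing the bar's holes with the posts in the scene view just above them. That agreed with the top view's estimate to about 0.2 mm.

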